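# Clear two piles of microscope parts into their holders

## Robot

A 6-joint arm with a two-finger parallel gripper is mounted at the origin on a cart in front of the work surface, level with it; the furniture and walls round the work are solid. World frame = base frame: x ahead of the robot, y to its left, z up, the work surface at z = 0. Lengths are in m, angles in rad, forces in N, time in s.
With the tool pointing down it reaches from about 0.35 to 0.975 m from the base axis. Payload 7.1 kg.
Tool frame: the origin (TCP) lies between the finger pads; the fingertips stand 25 mm ahead of it and the grasp point (between the pads) lies 6 mm ahead of it; z points along the fingers, y is the line along which they close (so a half turn about z gives the same grasp; the last joint's range is limited). The gripper opens to 88 mm and grips with 3 to 60 N. Pads are 20 mm wide; open, the fingers measure 115 mm over their backs; the gripper's body (75 mm by 178 mm) begins 61 mm behind the grasp point.
Start: joints at [1.159, 0.423, 1.63, -0, 1.089, -0.019], TCP at [0.239, 0.577, 0.211] pointing down, gripper open.
Joint ranges: [-3, 3], [-0.9, 2.11], [0.09, 2.58], [-1.31, 4.45], [0.11, 2.69], [-2.54, 2.54]. Speed limits (rad/s): [2.39, 2.39, 3.01, 3.14, 3.14, 3.14].

## Interface

Orientations are given as a unit quaternion [w, x, y, z].
In Python, from workcell import ctrl gives the robot as it stands.
- The arm moves only by the tool servo_tool, never from a script. Its argument "increments" is a list that holds one entry, the list of rows, each a list of 7 numbers: the closure, from 0 (fully open) to 1 (shut), then the shift along the tool's x, y, z in units of 30 mm (1.0 is 30 mm), then the turn, a rotation vector about the tool's x, y, z in units of 5 degrees (1.0 is 5 degrees). A call has exactly 8 rows; each row shifts and turns the commanded pose from where the row before left it, along the tool's axes as they then stand; what a row does not reach is not made up. A row lasts 1/8 s, in which the tool goes at most 62.5 mm and 10.7 degrees, less where a joint would pass 70% of its speed; a pose out of reach is approached as far as the arm can. A call is refused whole if a number of a shift passes 1 or a number of a turn 1, either way. A call with a gripper value outside its range is refused whole. The fingers move at their own pace and stop on an object; "newtons" is the grip in N (left out, the last holds). Time passes only in rows, so rows that do not move let the fingers close, or fill a call up. It gives the time, the measured TCP pose, the force, the opening and the grip force at its end, in the units of the state.
- ctrl.state(): the state, without advancing time (a new reading comes with each control period).
- ctrl.snapshot(name): name is "scene" or "top" or "wrist"; returns the picture (400x640x3 uint8, red, green, blue); there is no depth.
- ctrl.calibration(name): a dict with "fov_y" (degrees; the focal length in pixels is half the picture's height over the tangent of half this angle, whatever the lens; pixels are square), "cx", "cy" (the principal point, pixels), "xyz" and "attitude" of the camera in the world. Camera axes: x right, y down, z forward; pixel columns grow to the right and rows downward; lengths in m; the calibration is good to about 2 mm. The wrist camera is an equidistant fisheye: a pixel r from the principal point sees the ray r / f radians off the axis. A picture is of the moment at which its call begins: read the wrist's pose just before it. calibration takes no time and is no camera call; for the wrist camera it gives the pose at the moment of the call.
- ctrl.sign_off(): hands the job in; it is judged then, once.
Trained networks look in the newest picture that a camera, given by its name, has taken for a name from the list of things; names that differ only in an ending like _2 or _b are one class to them, and where a whole thing is asked for, a point or a joint stands for the part that bears it (a point fixed in the world has none). Each returns a list of dicts, best first, with "confidence" (0 to 1); they miss things now and then, are a little off and sometimes report something else, mostly with a low value. They report only what shows in the picture. A call takes as long as a camera call. They do not tell look-alikes from the thing itself.
- ctrl.look_for(camera, thing): "position" ([row, column] as shares, 0 to 1, of the picture: columns of its width, rows of its height, amid what is visible of it).
- ctrl.masks_of(camera, thing): "region" (400x640 bool, what is visible of it) and "position" ([row, column] as shares, 0 to 1, of the picture: columns of its width, rows of its height, amid what is visible of it).
The state is a dict: "t": time; "joint_positions": joint angles; "joint_vel": joint speeds; "tau": joint torques, N m; "tool_pos": TCP position; "eef_rot": TCP orientation; "force": force on the tool from outside, world axes, zero at the start; "wrist_torque": the same for the moment, N m; "width": finger opening in m; "gripper_force": force on a finger pad.
Only numpy, scipy, OpenCV 4.12 (cv2) and the standard library are available. Lean on these libraries where they do the work, as an engineer would, in place of code of your own. Each camera call takes 0.05 s, during which the arm holds its last target. There are 200 camera calls.

## Task

Take the two piles of microscope parts apart and put every part upright into its own holder: the filter cube flat in the square tray, the end cap flat in the round dish, the objective nose down in the collar on the hexagonal foot, the canister in the middle between the three pegs, and the vial in the hole of the white block. Let nothing tip over on the way, and leave everything standing still on the floor of its holder.

Things in the scene. Friction and masses are not known exactly. Their poses are not given: they have to be found in the camera images.
- filter_cube: black cube with a round green window; 40 x 40 mm wide, 38 mm tall, bottom of the first pile. Origin at the height of the underside; the 40 mm square reaches from -19 to 21 mm along its own x and from -18 to 22 mm along its own y, and a small lug (30 mm long, from 16 to 22 mm height) stands out 4 mm further on the -y side: grasp across x. z is up. 60 g.
- end_cap: turned aluminium end cap, a stepped solid disc lying flat, 14 mm tall: 36 mm in diameter from the underside to 10 mm height, 30 mm above that; at the start on top of the filter cube (underside 38 mm above the cube's underside). Origin at the centre of the underside, z up. 30 g; take it by its 36 mm edge.
- objective: metal microscope objective standing nose down, 46 mm tall, 28 mm in diameter at the widest, at the start standing on the end cap. Origin at the centre of its lower end (the nose), z up. 110 g. 15 mm in diameter at the very nose, 27 to 28 mm between 14 and 32 mm height (the barrel, to be gripped there), 20 mm at the top.
- canister: round white canister with a black lid (the lid does not come off), 56 mm tall; body 39 mm in diameter up to 40 mm height, lid 42 mm in diameter above; bottom of the second pile. Origin at the centre of the underside, z up. 40 g.
- vial: small brown vial with a black cap, 42 mm tall, 19 mm in diameter up to 33 mm height, cap 17 mm above that; at the start standing on the canister's lid. Origin at the centre of the underside, z up. 11 g.
- square_tray: holder of the filter cube, fixed: shallow square aluminium tray, 62 x 62 mm outside, 54 x 54 mm inside. Origin at the centre of its underside, x and y along its sides; its inner floor is 4 mm and its rim 10 mm above the origin. There is room for the cube only if its sides lie along the tray's (any of the four ways round).
- round_dish: holder of the end cap, fixed: shallow grey round dish, 60 mm outside, 52 mm inside diameter. Origin at the centre of its underside; inner floor 3 mm, rim 5.5 mm above it.
- hex_collar: holder of the objective, fixed: dark hexagonal foot, 66 mm across the flats, with a round aluminium collar on it, 50 mm outside, 42 mm inside diameter. Origin at the centre of the foot's underside; the floor inside the collar is 4 mm, the collar's rim 16 mm above it.
- three_peg_plate: holder of the canister, fixed: round black plate, 80 mm in diameter, 4 mm thick, with three upright steel pegs (8 mm in diameter, tops 22 mm above the origin, axes 32 mm from the centre, one of them on the plate's own +x axis, the others 120 degrees apart). Origin at the centre of its underside; the canister stands on the plate (4 mm above the origin), in the middle between the pegs.
- hole_block: holder of the vial, fixed: white square block, 50 x 50 mm, 18 mm tall, with one round hole 32 mm in diameter in its middle, 14 mm deep. Origin at the centre of the block's underside; the floor of the hole is 4 mm above it.
There are look-alikes about, which are no part of the job. What is shaped like the end_cap but brown or turquoise is not meant. There is more than one size of the vial; the job needs the smaller.

How it is judged:
By the outcome, as a careful person would: the job done as asked, in the order asked, and still so for the second after the job is handed in, with the robot touching nothing.
It also fails if it takes over 128 s, if anything falls off the work surface, if the arm or the gripper's body presses on something with over 40 N, if the wrist force passes 120 N, or if a joint passes its speed limit or range.

## Working session

There is one attempt and no reset: what is moved stays moved. The work goes in short steps, Python scripts to look and compute and a tool call to move; the robot and the scene stay as the last step left them, time stands still between calls to the robot, and variables do not carry over. Pictures are saved under pics/ and viewed, at most 14 in all, crops included, and the job is handed in when it is done.

Besides the shell and the picture viewer there is one more tool, called after "Call:" by a JSON object that holds its "fn" and its "kwargs", one argument or row to a line. servo_tool: Moves the arm, as the interface text tells. Its arguments: {"type":"object","properties":{"increments":{"type":"array","items":{"type":"array","items":{"type":"array","items":{"type":"number"}}}},"newtons":{"type":"number"}},"required":["increments"]}

```bash
mkdir -p pics; cat > h.py <<'E'
import numpy as np, cv2
from scipy.spatial.transform import Rotation as R
from workcell import ctrl
def rot(q): q=np.array(q,float); return R.from_quat(q[[1,2,3,0]]) if q.shape==(4,) else R.from_matrix(q)
def ray(c,u,v,wrist=False,H=400):
    f=H/2/np.tan(np.radians(c['fov_y'])/2); x=(u-c['cx'])/f;y=(v-c['cy'])/f
    if wrist:
        r=np.hypot(x,y); s=np.sin(r)/r if r>1e-9 else 1; d=np.array([x*s,y*s,np.cos(r)])
    else: d=np.array([x,y,1.])
    return rot(c['attitude']).apply(d)
def onz(c,u,v,z,wrist=False):
    d=ray(c,u,v,wrist); o=np.array(c['xyz']); return o+d*(z-o[2])/d[2]
def proj(c,p,wrist=False,H=400):
    f=H/2/np.tan(np.radians(c['fov_y'])/2)
    q=rot(c['attitude']).inv().apply(np.array(p)-np.array(c['xyz']))
    if wrist:
        r=np.hypot(q[0],q[1]); t=np.arctan2(r,q[2]); k=t/r if r>1e-9 else 0
        return np.array([c['cx']+f*q[0]*k,c['cy']+f*q[1]*k])
    return np.array([c['cx']+f*q[0]/q[2],c['cy']+f*q[1]/q[2]])
def snap(n,name):
    im=ctrl.snapshot(n); cv2.imwrite('pics/'+name,im[:,:,::-1]); return im
E
python3 - <<'E'
from h import *
s=ctrl.state(); print({k:np.round(v,3).tolist() for k,v in s.items()})
for n in('scene','top','wrist'):
    print(n,ctrl.calibration(n)); im=snap(n,n+'0.png')
    for t in 'filter_cube end_cap objective canister vial square_tray round_dish hex_collar three_peg_plate hole_block'.split():
        print(' ',t,[(round(d['position'][1]*640),round(d['position'][0]*400),round(d['confidence'],2)) for d in ctrl.look_for(n,t)])
E
```

```text
{'t': 0.0, 'joint_positions': [1.159, 0.424, 1.631, 0.0, 1.089, -0.019], 'joint_vel': [0.001, 0.0, 0.001, 0.0, -0.0, 0.001], 'tau': [-0.001, -54.465, -27.368, 0.064, 0.023, -0.0], 'tool_pos': [0.239, 0.577, 0.21], 'eef_rot': [-0.0, 0.195, 0.981, -0.001], 'force': [-0.182, 0.358, 0.195], 'wrist_torque': [-0.021, 0.009, 0.02], 'gripper_force': 0.0, 'width': 0.088}
scene {'fov_y': 44.19829482510385, 'cx': 324.09094944322743, 'cy': 204.9924361076858, 'xyz': array([-0.20527398, -0.38597318,  0.85798226]), 'attitude': array([-0.34012072,  0.79265792, -0.4630178 ,  0.20402412])}
  filter_cube [(464, 261, 0.55)]
  end_cap [(454, 284, 0.49)]
  objective [(474, 240, 0.6), (305, 193, 0.6)]
  canister [(340, 261, 0.58)]
  vial [(372, 260, 0.76), (342, 245, 0.72)]
  square_tray [(389, 234, 0.84)]
  round_dish [(305, 194, 0.66)]
  hex_collar [(267, 238, 0.91), (475, 240, 0.75)]
  three_peg_plate [(227, 211, 0.67)]
  hole_block [(427, 310, 0.63)]
top {'fov_y': 51.71213156153243, 'cx': 323.27137151138567, 'cy': 206.7159145424403, 'xyz': array([0.30708913, 0.01409515, 1.03873015]), 'attitude': array([ 0.06463142, -0.65103724,  0.75234364, -0.07715143])}
  filter_cube [(424, 167, 0.75)]
  end_cap [(406, 185, 0.73), (437, 197, 0.71)]
  objective [(441, 154, 0.49)]
  canister [(351, 237, 0.66)]
  vial [(374, 214, 0.67)]
  square_tray [(359, 180, 0.59), (356, 231, 0.56)]
  round_dish [(268, 184, 0.77)]
  hex_collar [(279, 250, 0.78)]
  three_peg_plate [(216, 242, 0.62)]
  hole_block [(434, 231, 0.85)]
wrist {'fov_y': 65.70646984690485, 'cx': 321.28090712214316, 'cy': 198.18941799261395, 'xyz': array([0.17398398, 0.60377128, 0.3851844 ]), 'attitude': array([0.10890193, 0.82434805, 0.55076738, 0.07242897])}
  filter_cube []
  end_cap []
  objective []
  canister []
  vial []
  square_tray []
  round_dish []
  hex_collar []
  three_peg_plate []
  hole_block []
```

```bash
python3 - <<'E'
import cv2
a=cv2.imread('pics/scene0.png')[130:360,190:530]; cv2.imwrite('pics/sc.png',cv2.resize(a,None,fx=2.3,fy=2.3,interpolation=2))
a=cv2.imread('pics/top0.png')[110:300,180:490]; cv2.imwrite('pics/tc.png',cv2.resize(a,None,fx=2.5,fy=2.5,interpolation=2))
E
```

```text
(no output)
```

View pics/sc.png

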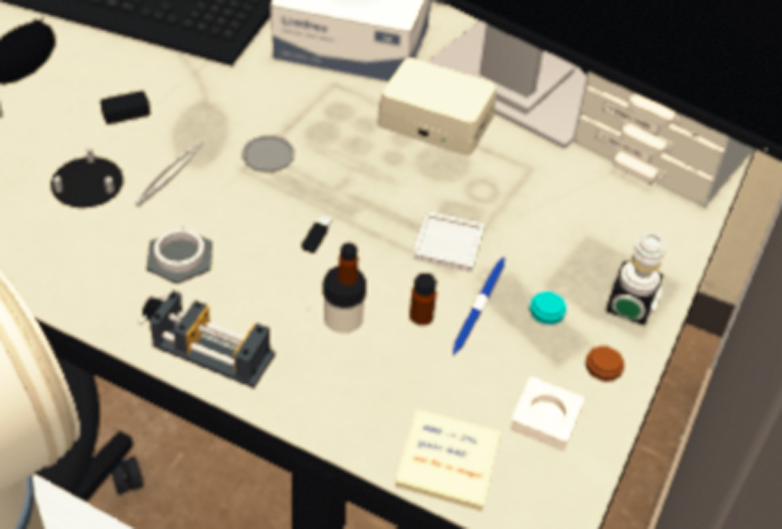

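View pics/tc.png

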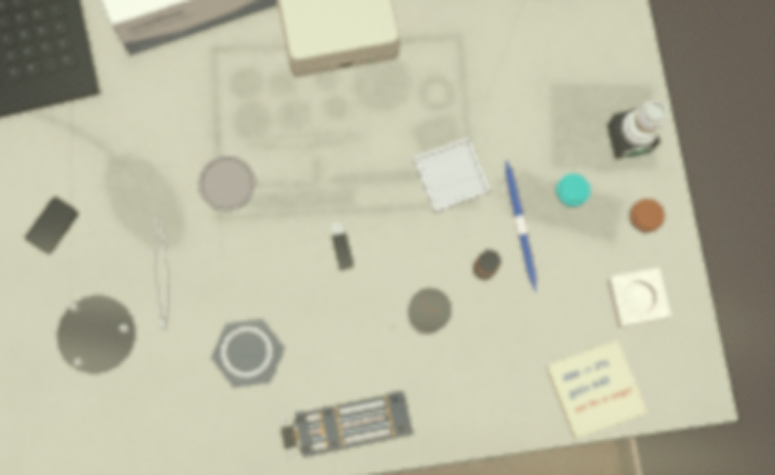

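```bash
python3 - <<'E'
from h import *
t=ctrl.calibration('top');s=ctrl.calibration('scene')
T=lambda x,y,z:onz(t,x/2.5+180,y/2.5+110,z).round(3)[:2]
S=lambda x,y,z:onz(s,x/2.3+190,y/2.3+130,z).round(3)[:2]
for n,a,b,z in [('dish',(227,184),(268,153),.005),('hex',(246,352),(180,250),.012),('plate',(96,334),(87,182),.004),('block',(640,297),(549,412),.018),('tray',(453,174),(450,240),.007),('canlid',(429,311),(344,285),.056),('bigvial',(490,258),(424,284),.045),('turq',(573,190),(548,307),.012),('brown',(647,215),(605,362),.012),('objtop',(652,113),(650,242),.098),('cubebase',(628,145),(628,310),.01)]:
    print(n,T(*a,z),S(*b,z))
print('drawer base',S(705,205,0),S(590,140,0),'box',S(465,150,0),S(380,108,0),'edge',T(735,420,0),T(650,0,0))
print(proj(t,[*S(705,205,0),0]), 'tool',rot(ctrl.state()['eef_rot']).as_matrix().round(3))
c=ctrl.calibration('wrist'); st=ctrl.state()
r=rot(st['eef_rot']); print('cam in tool',r.inv().apply(c['xyz']-st['tool_pos']).round(4),(r.inv()*rot(c['attitude'])).as_matrix().round(3))
E
```

```text
dish [0.595 0.106] [0.595 0.105]
hex [0.42  0.107] [0.418 0.104]
plate [0.46  0.255] [0.458 0.252]
block [ 0.417 -0.29 ] [ 0.413 -0.293]
tray [ 0.572 -0.127] [ 0.571 -0.128]
canlid [ 0.429 -0.075] [ 0.424 -0.08 ]
bigvial [ 0.473 -0.144] [ 0.472 -0.141]
turq [ 0.536 -0.246] [ 0.532 -0.248]
brown [ 0.5   -0.316] [ 0.495 -0.318]
objtop [ 0.581 -0.313] [ 0.577 -0.317]
cubebase [ 0.576 -0.312] [ 0.568 -0.317]
drawer base [ 0.761 -0.343] [ 0.801 -0.201] box [ 0.714 -0.083] [0.732 0.033] edge [ 0.284 -0.364] [ 0.735 -0.37 ]
[428.28659017 102.60106011] tool [[-0.924  0.383 -0.   ]
 [ 0.383  0.924 -0.   ]
 [ 0.    -0.    -1.   ]]
cam in tool [ 0.0704 -0.0006 -0.1745] [[-0.    -0.966 -0.259]
 [ 1.     0.    -0.   ]
 [ 0.    -0.259  0.966]]
```

View pics/top0.png

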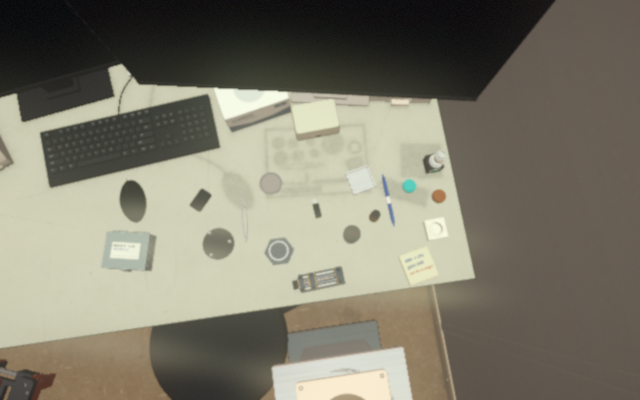

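Call:
{"fn": "servo_tool", "kwargs": {
  "increments": [
    [[0,0,-1,0,0,0,-0.9],[0,0,-1,0,0,0,-0.9],[0,0,-1,0,0,0,-0.9],[0,0,-1,0,0,0,-0.9],[0,0,-1,0,0,0,-0.9],[0,-0.5,-1,0,0,0,0],[0,-0.5,-1,0,0,0,0],[0,-0.5,-1,0,0,0,0]]
  ],
  "newtons": 15
}}

```text
t: 2.65
tool_pos: [0.2497, 0.3416, 0.2109]
eef_rot: [0.0, -0.0, 1.0, 0.0]
force: [0.2, 0.9, -0.3]
width: 0.0877
gripper_force: 0.0
```

Call:
{"fn": "servo_tool", "kwargs": {
  "increments": [
    [[0,-0.6,-1,0,0,0,0],[0,-0.6,-1,0,0,0,0],[0,-0.6,-1,0,0,0,0],[0,-0.6,-1,0,0,0,0],[0,-0.6,-1,0,0,0,0],[0,-0.6,-1,0,0,0,0],[0,-0.6,-1,0,0,0,0],[0,0,-0.5,0,0,0,0]]
  ]
}}

```text
t: 3.65
tool_pos: [0.3762, 0.1163, 0.2109]
eef_rot: [0.0, 0.001, 1.0, 0.0]
force: [0.4, 0.0, -0.2]
width: 0.0876
gripper_force: 0.0
```

```bash
cat > w.py <<'E'
from h import *
def look(tag,things,view=None):
    c=ctrl.calibration('wrist'); im=snap('wrist',tag+'.png')
    np.save(tag+'.npy',np.r_[c['xyz'],c['attitude']])
    for t,z in things:
        for d in ctrl.masks_of('wrist',t):
            m=d['region']; ys,xs=np.nonzero(m); v,u=d['position'][0]*400,d['position'][1]*640
            P=np.array([onz(c,x,y,z,True)[:2] for x,y in zip(xs,ys)])
            (cx,cy),(w,h),a=cv2.minAreaRect((P*1000).astype(np.float32))
            (ex,ey),er=cv2.minEnclosingCircle((P*1000).astype(np.float32))
            print(t,round(d['confidence'],2),'px',round(u),round(v),'n',m.sum(),'mean',P.mean(0).round(4),'rect',np.round([cx,cy,w,h,a],1),'circ',np.round([ex,ey,er],1))
    return c,im
E
python3 - <<'E'
from w import *
look('w1',[('round_dish',.0055),('hex_collar',.004),('three_peg_plate',.004),('square_tray',.01)])
E
```

```text
round_dish 0.76 px 317 323 n 616 mean [0.6065 0.1071] rect [6.082e+02 1.078e+02 3.610e+01 5.920e+01 3.000e-01] circ [600.6 107.8  30. ]
round_dish 0.72 px 74 207 n 834 mean [ 0.42   -0.2937] rect [ 420.3 -295.    55.5   73.1    2.1] circ [ 419.5 -295.    41.8]
hex_collar 0.75 px 319 207 n 2182 mean [0.42  0.107] rect [420.5 106.6  73.6  64.7  90. ] circ [420.9 107.   37.6]
three_peg_plate 0.79 px 428 225 n 1357 mean [0.4484 0.2627] rect [450.4 258.3  81.   61.2  73.4] circ [460.  255.7  40.7]
three_peg_plate 0.3 px 180 218 n 993 mean [ 0.4385 -0.0876] rect [440.3 -91.1  48.   73.5  37.5] circ [438.5 -93.2  38. ]
```

Call:
{"fn": "servo_tool", "kwargs": {
  "increments": [
    [[0,-0.3,-1,0,0,0,0],[0,-0.3,-1,0,0,0,0],[0,-0.3,-1,0,0,0,0],[0,-0.3,-1,0,0,0,0],[0,-0.3,-1,0,0,0,0],[0,-0.3,-1,0,0,0,0],[0,-0.3,-1,0,0,0,0],[0,-0.3,-1,0,0,0,0]]
  ]
}}

```text
t: 4.9
tool_pos: [0.4478, -0.1224, 0.2107]
eef_rot: [0.0, -0.001, 1.0, 0.0]
force: [0.2, 0.2, -0.2]
width: 0.0877
gripper_force: 0.0
```

```bash
python3 - <<'E'
from w import *
print(ctrl.state()['tool_pos'])
look('w2',[('square_tray',.01),('hole_block',.018),('canister',.056),('vial',.09),('objective',.098),('filter_cube',.038),('end_cap',.05)])
E
```

```text
[ 0.44780569 -0.12239564  0.21070607]
square_tray 0.89 px 319 264 n 1952 mean [ 0.5698 -0.1246] rect [ 570.9 -124.9   66.7   62.9   12. ] circ [ 570.1 -124.8   43.1]
hole_block 0.88 px 194 153 n 1612 mean [ 0.4182 -0.286 ] rect [ 418.6 -286.7   51.5   58.7    1.1] circ [ 418.2 -286.9   36.8]
hole_block 0.24 px 557 189 n 1313 mean [0.4571 0.2402] rect [457.2 240.   74.4  78.    0.5] circ [460.1 244.7  44. ]
canister 0.63 px 361 161 n 923 mean [ 0.4252 -0.0797] rect [426.8 -78.3  43.9  42.   27.5] circ [428.3 -78.4  23.8]
vial 0.8 px 307 196 n 476 mean [ 0.4557 -0.1387] rect [ 456.4 -138.9   18.9   28.7   89.8] circ [ 456.1 -137.8   14.7]
vial 0.6 px 366 173 n 407 mean [ 0.4329 -0.0789] rect [432.5 -79.6  24.9  18.8  46.1] circ [432.7 -79.3  12.9]
end_cap 0.84 px 180 211 n 484 mean [ 0.4869 -0.294 ] rect [ 486.7 -294.1   30.    34.1   40.4] circ [ 486.9 -294.    17.3]
end_cap 0.53 px 181 266 n 53 mean [ 0.5678 -0.3118] rect [ 567.4 -312.3    8.5   16.3   41.9] circ [ 568.8 -311.1    8.3]
```

View pics/w2.png

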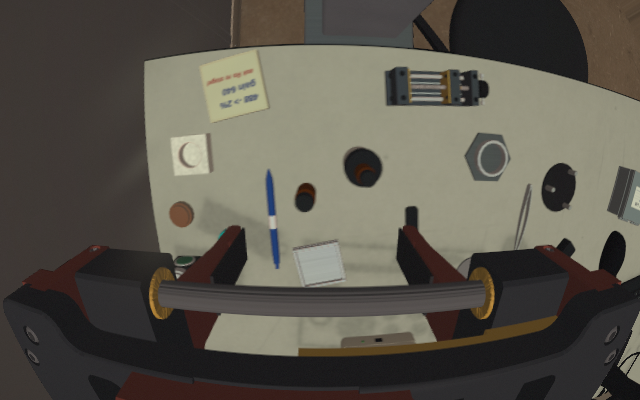

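View pics/w1.png

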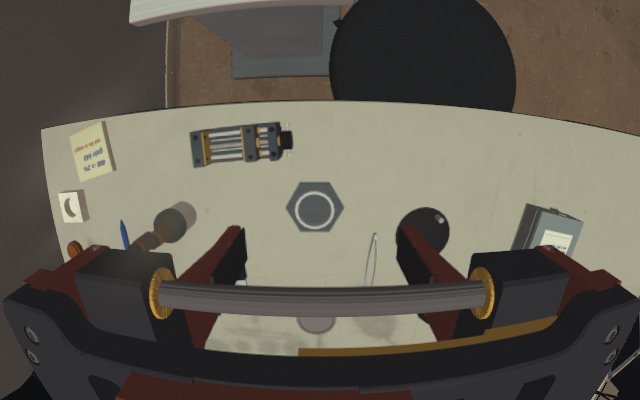

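Call:
{"fn": "servo_tool", "kwargs": {
  "increments": [
    [[0,-0.5,-0.9,0,0,0,0],[0,-0.5,-0.9,0,0,0,0],[0,-0.5,-0.9,0,0,0,0],[0,-0.5,-0.9,0,0,0,0],[0,-0.5,-0.9,0,0,0,0],[0,-0.5,-0.9,0,0,0,0],[0,-0.5,-0.9,0,0,0,0],[0,0,0,0,0,0,0]]
  ]
}}

```text
t: 6.3
tool_pos: [0.553, -0.3121, 0.2105]
eef_rot: [0.0, 0.0, 1.0, -0.0]
force: [0.3, 1.1, 0.6]
width: 0.0878
gripper_force: 0.0
```

```bash
python3 - <<'E'
from w import *
print(ctrl.state()['tool_pos'])
c,im=look('w3',[('objective',.098),('filter_cube',.038),('end_cap',.05)])
cv2.imwrite('pics/w3c.png',cv2.resize(im[150:290,240:400,::-1],None,fx=4,fy=4,interpolation=2))
E
```

```text
[ 0.55304811 -0.31208412  0.2104741 ]
objective 0.93 px 316 220 n 633 mean [ 0.5784 -0.316 ] rect [ 578.6 -316.5   29.9   25.3   25.8] circ [ 578.6 -316.1   15.7]
objective 0.67 px 505 85 n 1010 mean [ 0.4414 -0.1245] rect [ 439.9 -122.    35.4   57.2    6.6] circ [ 439.7 -121.1   29.7]
filter_cube 0.77 px 321 191 n 572 mean [ 0.5732 -0.315 ] rect [ 581.8 -315.6   42.5   46.1   90. ] circ [ 582.4 -313.6   29.6]
end_cap 0.83 px 321 195 n 268 mean [ 0.5738 -0.3141] rect [ 574.5 -313.7   33.7   20.2   78.6] circ [ 580.4 -314.8   16.9]
end_cap 0.77 px 378 164 n 633 mean [ 0.5324 -0.2539] rect [ 532.3 -253.6   31.4   29.3    1.3] circ [ 532.3 -253.7   16.3]
end_cap 0.64 px 319 132 n 650 mean [ 0.4994 -0.3154] rect [ 499.3 -315.4   30.1   29.3   90. ] circ [ 498.8 -315.5   16.1]
```

View pics/w3c.png

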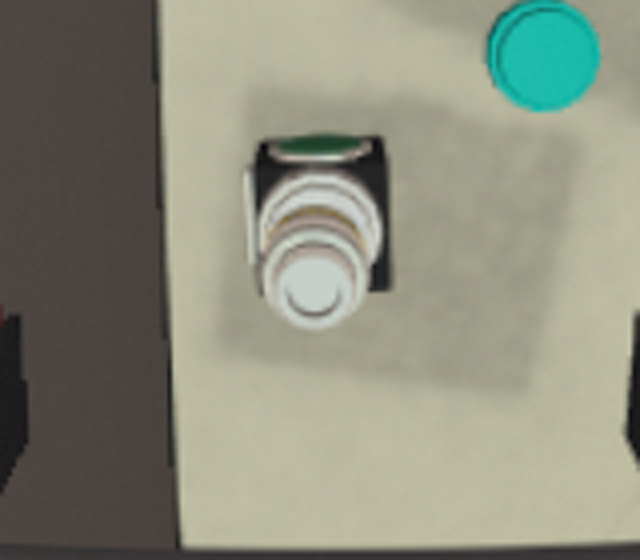

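```bash
python3 - <<'E'
from h import *
a=np.load('w3.npy'); c=ctrl.calibration('wrist'); c['xyz']=a[:3];c['attitude']=a[3:]
W=lambda x,y,z:onz(c,x/4+240,y/4+150,z,True).round(4)[:2]
for n,x,y,z in [('objtop',316,286,.098),('wide',317,270,.088),('cubeFL',260,142,.038),('cubeFR',385,136,.038),('cubeBR',392,291,.038),('lug',250,170,.06*0+.022),('lug2',252,265,.022)]: print(n,W(x,y,z))
t=ctrl.calibration('top'); print(onz(t,652/2.5+180,113/2.5+110,.098))
E
```

```text
objtop [ 0.5831 -0.3152]
wide [ 0.5823 -0.315 ]
cubeFL [ 0.5605 -0.3317]
cubeFR [ 0.5587 -0.2958]
cubeBR [ 0.6058 -0.2931]
lug [ 0.5727 -0.3357]
lug2 [ 0.603  -0.3356]
[ 0.58102636 -0.31263431  0.098     ]
```

Call:
{"fn": "servo_tool", "kwargs": {
  "increments": [
    [[0,0,0,0,0,0,1],[0,0,0,0,0,0,1],[0,0,0,0,0,0,1],[0,0,0,0,0,0,1],[0,0,0,0,0,0,1],[0,0,0,0,0,0,1],[0,0,0,0,0,0,1],[0,0,0,0,0,0,1]]
  ]
}}

```text
t: 7.5
tool_pos: [0.5519, -0.3104, 0.2109]
eef_rot: [-0.0, 0.343, 0.939, 0.0]
force: [0.8, -0.1, 0.1]
width: 0.0884
gripper_force: 0.0
```

Call:
{"fn": "servo_tool", "kwargs": {
  "increments": [
    [[0,0,0,0,0,0,1],[0,0,0,0,0,0,1],[0,0,0,0,0,0,1],[0,0,0,0,0,0,1],[0,0,0,0,0,0,1],[0,0,0,0,0,0,1],[0,0,0,0,0,0,1],[0,0,0,0,0,0,1]]
  ]
}}

```text
t: 8.5
tool_pos: [0.5519, -0.3104, 0.2109]
eef_rot: [-0.0, 0.644, 0.765, 0.0]
force: [-0.5, 0.1, 0.0]
width: 0.0882
gripper_force: 0.0
```

Call:
{"fn": "servo_tool", "kwargs": {
  "increments": [
    [[0,0,0,0,0,0,1],[0,0,0,0,0,0,0.5],[0,-0.14,0.5,0,0,0,0],[0,0,0.46,0,0,0,0],[0.1,0,0,0.5,0,0,0],[0.2,0,0,0.5,0,0,0],[0.2,0,0,0.5,0,0,0],[0.2,0,0,0,0,0,0]]
  ]
}}

```text
t: 9.5
tool_pos: [0.5799, -0.314, 0.1634]
eef_rot: [-0.002, 0.692, 0.722, -0.0]
force: [0.0, -0.1, -0.1]
width: 0.0702
gripper_force: 0.0
```

```bash
python3 - <<'E'
from w import *
s=ctrl.state();print(s['tool_pos'],s['width'],rot(s['eef_rot']).as_matrix().round(3))
c,im=look('w4',[('objective',.098),('filter_cube',.038),('end_cap',.05)])
cv2.imwrite('pics/w4c.png',cv2.resize(im[110:310,220:430,::-1],None,fx=3,fy=3,interpolation=2))
E
```

```text
[ 0.57990251 -0.31395001  0.16344227] 0.0701636574356779 [[-0.043  0.999 -0.003]
 [ 0.999  0.043  0.002]
 [ 0.002 -0.003 -1.   ]]
objective 0.58 px 327 203 n 962 mean [ 0.584 -0.311] rect [ 584.2 -311.6   25.9   30.1    2.6] circ [ 584.2 -311.3   15.4]
filter_cube 0.76 px 336 174 n 618 mean [ 0.589  -0.3013] rect [ 585.9 -311.2   41.4   41.8    1.8] circ [ 587.9 -311.3   27.3]
end_cap 0.96 px 249 181 n 789 mean [ 0.5117 -0.3062] rect [ 512.  -306.2   32.1   29.7    1.6] circ [ 511.8 -306.3   16.2]
end_cap 0.89 px 328 180 n 422 mean [ 0.5838 -0.3052] rect [ 583.5 -306.8   34.7   21.1    4.3] circ [ 584.  -312.9   17.7]
end_cap 0.8 px 288 117 n 882 mean [ 0.5441 -0.2456] rect [ 544.1 -245.8   30.9   30.5   46.4] circ [ 544.2 -245.7   15.9]
end_cap 0.47 px 184 156 n 2007 mean [ 0.4382 -0.284 ] rect [ 437.5 -283.8   53.1   46.2    2.8] circ [ 437.5 -284.5   32.9]
```

View pics/w4c.png

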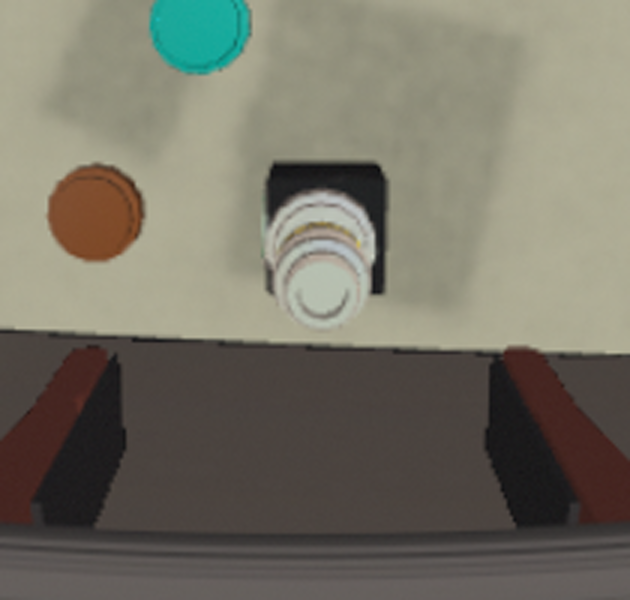

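```bash
python3 - <<'E'
from h import *
a=np.load('w4.npy'); c=ctrl.calibration('wrist'); c['xyz']=a[:3];c['attitude']=a[3:]
W=lambda x,y,z:onz(c,x/3+220,y/3+110,z,True).round(4)[:2]
for n,x,y,z in [('objtop',322,288,.098),('L',266,163,.038),('R',386,163,.038),('BR',386,293,.038),('tipL',105,350,.138),('tipR',520,350,.138),('barrelL',265,230,.05),('capR',376,240,.05)]: print(n,W(x,y,z))
# tray yaw etc
a=np.load('w2.npy'); c['xyz']=a[:3];c['attitude']=a[3:]
for p in [(293,252),(337,241),(346,275),(302,286)]: print('tray',onz(c,*p,.01,True)[:2].round(4))
im=cv2.imread('pics/w2.png'); cv2.imwrite('pics/tr.png',cv2.resize(im[225:300,280:360],None,fx=6,fy=6,interpolation=2))
E
```

```text
objtop [ 0.5846 -0.3147]
L [ 0.5661 -0.2907]
R [ 0.6053 -0.2889]
BR [ 0.6081 -0.3331]
tipL [ 0.5337 -0.3204]
tipR [ 0.6304 -0.3161]
barrelL [ 0.567  -0.3104]
capR [ 0.6025 -0.3121]
tray [ 0.5523 -0.1608]
tray [ 0.536  -0.1025]
tray [ 0.5874 -0.089 ]
tray [ 0.6053 -0.15  ]
```

View pics/tr.png

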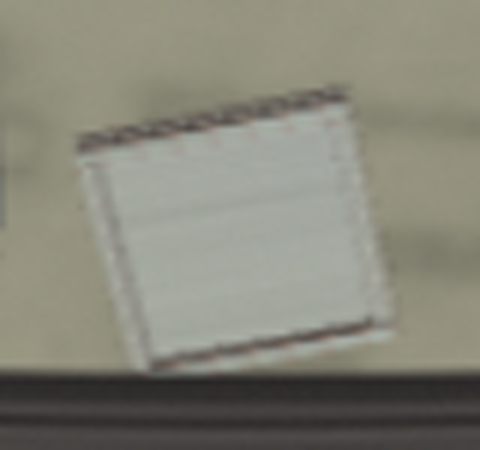

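Call:
{"fn": "servo_tool", "kwargs": {
  "increments": [
    [[0.2,-0.03,0.1,0,0,0,0],[0.2,0,0,0.5,0,0,0],[0.2,0,0,0.5,0,0,0],[0.2,0,0,0.5,0,0,0],[0.2,0,0,0.3,0,0,0],[0.2,0,0,0.3,0,0,0],[0.2,0,0,0.1,0,0,0],[0.2,0,0,0,0,0,0]]
  ]
}}

```text
t: 10.7
tool_pos: [0.5844, -0.3153, 0.0996]
eef_rot: [-0.0, 0.692, 0.722, -0.0]
force: [0.0, -0.3, 0.5]
width: 0.0704
gripper_force: 0.0
```

Call:
{"fn": "servo_tool", "kwargs": {
  "increments": [
    [[0.2,0,-0.04,0.2,0,0,0],[0.2,0,0,0.07,0,0,0],[0.5,0,0,0,0,0,0],[0.6,0,0,0,0,0,0],[1,0,0,0,0,0,0],[1,0,0,0,0,0,0],[1,0,0,0,0,0,0],[1,0,0,0,0,0,0]]
  ],
  "newtons": 20
}}

```text
t: 11.7
tool_pos: [0.5831, -0.3154, 0.0916]
eef_rot: [0.0, 0.692, 0.722, 0.0]
force: [0.2, 0.4, 0.7]
width: 0.0135
gripper_force: 0.0
```

```bash
python3 - <<'E'
from w import *
s=ctrl.state();print(s['tool_pos'],s['width'],s['gripper_force'])
c,im=look('w5',[('objective',.098)])
cv2.imwrite('pics/w5c.png',cv2.resize(im[110:310,220:430,::-1],None,fx=3,fy=3,interpolation=2))
im=snap('scene','s5.png'); cv2.imwrite('pics/s5c.png',cv2.resize(im[200:300,400:520,::-1],None,fx=5,fy=5,interpolation=2))
E
```

```text
[ 0.58312545 -0.3153681   0.0916182 ] 0.013472101418914296 0.0
objective 0.74 px 322 228 n 1494 mean [ 0.5834 -0.3085] rect [ 582.4 -309.8   32.3   23.1   72.5] circ [ 583.4 -310.2   16.4]
```

View pics/w5c.png

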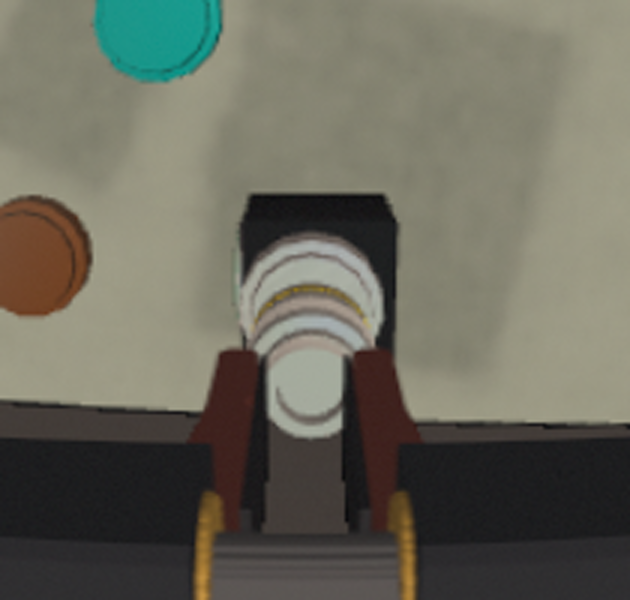

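View pics/s5c.png

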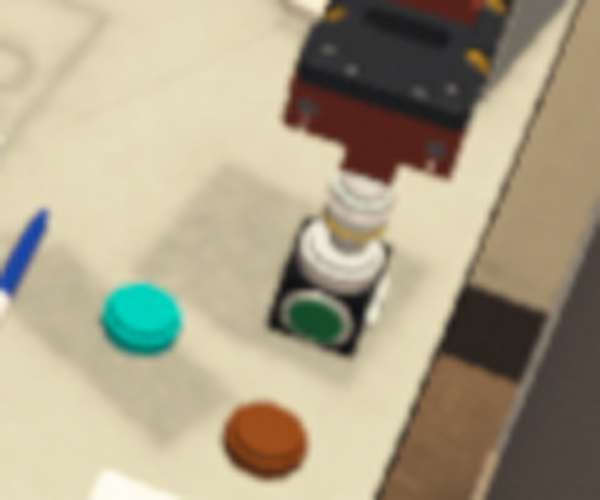

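```bash
python3 - <<'E'
from h import *
s=ctrl.state();print(s['t'],s['tool_pos'],s['width'],s['gripper_force'],s['force'])
a=np.load('w5.npy'); c=ctrl.calibration('wrist'); c['xyz']=a[:3];c['attitude']=a[3:]
W=lambda x,y,z:onz(c,x/3+220,y/3+110,z,True).round(4)[:2]
for n,x,y,z in [('objtopbottom',310,438,.098),('tipLin',265,350,.0666),('tipRin',350,350,.0666),('tipLo',218,350,.0666),('tipRo',390,350,.0666),('capfront',312,233,.048),('cubeFL',248,196,.038),('cubeFR',386,194,.038)]: print(n,W(x,y,z))
for p in [(.583,-.315,.098),(.583,-.325,.098),(.583,-.305,.0916-.025)]: print(((proj(c,p,True)-[220,110])*3).round())
E
```

```text
11.85 [ 0.58309456 -0.31536559  0.09159085] 0.0021451121282683484 0.0 [-0.18197093 -0.16516363 -0.04793117]
objtopbottom [ 0.5849 -0.3264]
tipLin [ 0.5744 -0.3196]
tipRin [ 0.5939 -0.3188]
tipLo [ 0.5636 -0.3202]
tipRo [ 0.6031 -0.3184]
capfront [ 0.5843 -0.2961]
cubeFL [ 0.568  -0.2896]
cubeFR [ 0.6025 -0.2876]
[303. 385.]
[301. 431.]
[305. 290.]
```

```bash
python3 - <<'E'
from h import *
c=ctrl.calibration('scene')
for z in (.0,.038,.0666,.098,.11,.13): print(z,((proj(c,(.583,-.315,z))-[400,200])*5).round())
w=ctrl.calibration('wrist');s=ctrl.state();print(w['xyz']-s['tool_pos'], s['joint_positions'])
E
```

```text
0.0 [316. 315.]
0.038 [334. 259.]
0.0666 [347. 216.]
0.098 [363. 166.]
0.11 [369. 146.]
0.13 [380. 113.]
[-0.00295069  0.06996901  0.17449197] [-5.13720518e-01  6.18681324e-01  1.61022864e+00 -5.51285090e-05
  9.12668405e-01 -5.57232199e-01]
```

Call:
{"fn": "servo_tool", "kwargs": {
  "increments": [
    [[0.3,0,0,0,0,0,0],[0.3,0,0,0,0,0,0],[0.3,0,0,0,0,0,0],[0.3,0,0,0,0,0,0],[0.3,0,0,0,0,0,0],[0.3,0,0,0,0,0,0],[0.3,0,0,0,0,0,0],[0.3,0,0.02,0,0,0,0]]
  ],
  "newtons": 20
}}

```text
t: 12.85
tool_pos: [0.5837, -0.3153, 0.0916]
eef_rot: [-0.0, 0.692, 0.722, -0.0]
force: [1.2, -0.2, -0.3]
width: 0.0614
gripper_force: 0.0
```

Call:
{"fn": "servo_tool", "kwargs": {
  "increments": [
    [[0.3,0,0,0.2,0,0,0],[0.3,0,0,0.3,0,0,0],[0.3,0,0,0.3,0,0,0],[0.3,0,0,0.2,0,0,0],[0.3,0,0,0.09,0,0,0],[0.3,0,0,0,0,0,0],[0.7,0,0,0,0,0,0],[1,0,0,0,0,0,0]]
  ]
}}

```text
t: 13.85
tool_pos: [0.5839, -0.3154, 0.0592]
eef_rot: [0.0, 0.692, 0.722, 0.0]
force: [-0.4, -0.2, 0.1]
width: 0.0449
gripper_force: 0.0
```

Call:
{"fn": "servo_tool", "kwargs": {
  "increments": [
    [[1,0,0,0,0,0,0],[1,0,0,0,0,0,0],[1,0,0,0,0,0,0],[1,0,0,0,0,0,0],[1,0,0,0,0,0,0],[1,0,0,0,0,0,0],[1,0,0,0,0,0,0],[1,0,0,0,0,0,0]]
  ]
}}

```text
t: 14.85
tool_pos: [0.5838, -0.3154, 0.059]
eef_rot: [0.0, 0.692, 0.722, 0.0]
force: [0.3, -0.3, 0.9]
width: 0.0267
gripper_force: 20.0
```

Call:
{"fn": "servo_tool", "kwargs": {
  "increments": [
    [[1,0,0,-0.3,0,0,0],[1,0,0,-0.6,0,0,0],[1,0,0,-0.6,0,0,0],[1,0,0,-0.6,0,0,0],[1,0.5,-0.2,-0.3,0,0,0],[1,0.9,-0.3,0,0,0,0],[1,0.9,-0.3,0,0,0,0],[1,0.9,-0.3,0,0,0,0]]
  ]
}}

```text
t: 15.85
tool_pos: [0.5453, -0.2191, 0.1311]
eef_rot: [-0.0, 0.692, 0.722, -0.0]
force: [1.1, 0.1, -1.5]
width: 0.0271
gripper_force: 20.0
```

Call:
{"fn": "servo_tool", "kwargs": {
  "increments": [
    [[1,0.9,-0.3,0,0,0,0],[1,0.9,-0.3,0,0,0,0],[1,0.9,-0.3,0,0,0,0],[1,0.9,-0.3,0,0,0,0],[1,0.9,-0.3,0,0,0,0],[1,0.9,-0.3,0,0,0,0],[1,0.9,-0.3,0,0,0,0],[1,0.9,-0.3,0,0,0,0]]
  ]
}}

```text
t: 16.85
tool_pos: [0.4638, -0.0069, 0.1311]
eef_rot: [-0.0, 0.691, 0.722, -0.0]
force: [0.2, -0.3, -1.0]
width: 0.0272
gripper_force: 20.0
```

Call:
{"fn": "servo_tool", "kwargs": {
  "increments": [
    [[1,0.9,-0.35,0,0,0,0],[1,0.9,-0.35,0,0,0,0],[1,0.9,-0.35,0,0,0,0],[1,0.7,-0.3,0,0,0,0],[1,0.5,0,0,0,0,0],[1,0,0,0,0,0,0],[1,0,0,0,0,0,0],[1,0,0,0,0,0,0]]
  ]
}}

```text
t: 17.85
tool_pos: [0.4199, 0.1064, 0.1309]
eef_rot: [0.0, 0.692, 0.722, -0.0]
force: [0.4, -0.5, -2.0]
width: 0.0271
gripper_force: 20.0
```

```bash
python3 - <<'E'
from w import *
s=ctrl.state();print(s['tool_pos'],s['width'],s['gripper_force'])
c,im=look('w6',[('objective',.09),('hex_collar',.004),('three_peg_plate',.004),('canister',.056)])
cv2.imwrite('pics/w6c.png',cv2.resize(im[60:320,120:500,::-1],None,fx=2,fy=2,interpolation=2))
E
```

```text
[0.41986262 0.10641198 0.13085615] 0.027089771680100204 19.99991416116245
objective 0.71 px 319 253 n 2595 mean [0.4211 0.0762] rect [421.1  75.5  38.5  54.4   0.7] circ [421.4  75.5  27.2]
hex_collar 0.59 px 325 189 n 3669 mean [0.4204 0.1081] rect [420.4 108.6  65.9  71.1   0.9] circ [420.1 107.3  37.2]
three_peg_plate 0.88 px 366 40 n 4808 mean [0.4606 0.2552] rect [460.8 255.5  78.4  78.5   6.2] circ [462.3 256.5  41.3]
```

View pics/w6c.png

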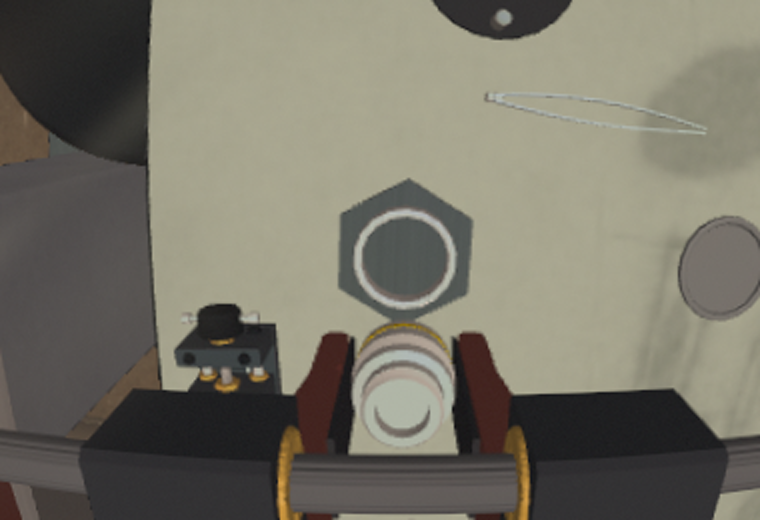

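Call:
{"fn": "servo_tool", "kwargs": {
  "increments": [
    [[1,0.02,0,0.6,0,0,0],[1,0,0,0.6,0,0,0],[1,0,0,0.6,0,0,0],[1,0,0,0.6,0,0,0],[1,0,0,0.6,0,0,0],[1,0,0,0.5,0,0,0],[1,0,0,0.3,0,0,0],[1,0,0,0.1,0,0,0]]
  ]
}}

```text
t: 19.1
tool_pos: [0.4195, 0.1075, 0.0134]
eef_rot: [-0.0, 0.692, 0.722, -0.0]
force: [0.5, 0.3, -1.1]
width: 0.0269
gripper_force: 20.0
```

Call:
{"fn": "servo_tool", "kwargs": {
  "increments": [
    [[1,0,0,0,0,0,0],[1,0,0,0.02,0,0,0],[1,0,0,0.02,0,0,0],[1,0,0,0.02,0,0,0],[1,0,0,0,0,0,0],[1,0,0,0,0,0,0],[1,0,0,0,0,0,0],[1,0,0,0,0,0,0]]
  ]
}}

```text
t: 20.1
tool_pos: [0.4196, 0.1075, 0.0121]
eef_rot: [-0.0, 0.692, 0.722, -0.0]
force: [0.1, 0.2, -1.7]
width: 0.0272
gripper_force: 20.0
```

Call:
{"fn": "servo_tool", "kwargs": {
  "increments": [
    [[1,0,0,0.02,0,0,0],[1,0,0,0.02,0,0,0],[1,0,0,0,0,0,0],[1,0,0,0,0,0,0],[0.6,0,0,0,0,0,0],[0.5,0,0,0,0,0,0],[0.4,0,0,0,0,0,0],[0.4,0,0,0,0,0,0]]
  ]
}}

```text
t: 21.1
tool_pos: [0.4197, 0.1075, 0.0109]
eef_rot: [0.0, 0.692, 0.722, 0.0]
force: [-0.5, 0.3, 0.4]
width: 0.0527
gripper_force: 0.0
```

Call:
{"fn": "servo_tool", "kwargs": {
  "increments": [
    [[0.3,0,0,0,0,0,0],[0.3,0,0,-0.3,0,0,0],[0.3,0,0,-0.7,0,0,0],[0.3,0,0,-0.9,0,0,0],[0.3,0,0,-0.9,0,0,0],[0.3,0,0,-0.6,0,0,0],[0.3,0,0,0,0,0,0],[0.3,0,0,0,0,0,0]]
  ]
}}

```text
t: 22.1
tool_pos: [0.4193, 0.1074, 0.1126]
eef_rot: [-0.0, 0.692, 0.722, -0.0]
force: [-0.1, -0.4, -0.5]
width: 0.0615
gripper_force: 0.0
```

```bash
python3 - <<'E'
from w import *
s=ctrl.state();print(s['tool_pos'],s['width'],s['gripper_force'])
c,im=look('w7',[('objective',.05),('hex_collar',.016),('square_tray',.01)])
cv2.imwrite('pics/w7c.png',cv2.resize(im[110:310,220:430,::-1],None,fx=2.5,fy=2.5,interpolation=2))
E
```

```text
[0.41931508 0.10744419 0.1126428 ] 0.06147353974766618 0.0
objective 0.85 px 320 202 n 919 mean [0.4196 0.1117] rect [419.7 111.6  25.6  28.9   2.5] circ [418.5 111.6  14.6]
hex_collar 0.8 px 327 184 n 3145 mean [0.4203 0.1132] rect [4.203e+02 1.102e+02 6.260e+01 7.100e+01 4.000e-01] circ [420.4 110.1  35.8]
```

View pics/w7c.png

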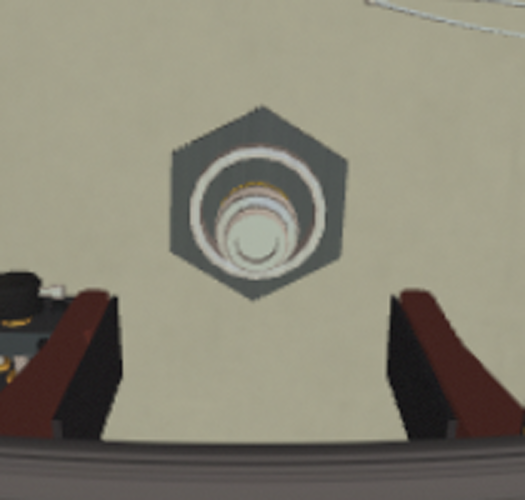

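```bash
python3 - <<'E'
from h import *
c0=ctrl.calibration('wrist'); s=ctrl.state(); r=rot(s['eef_rot']); off=r.inv().apply(c0['xyz']-s['tool_pos']); A=r.inv()*rot(c0['attitude'])
c=dict(c0); 
for pts,w,k in [(((118,352),(490,352)),.0702,3),(((118,297),(390,297)),.0615,2.5)]:
    d=[A.apply(r.inv().apply(ray(c0,p[0]/k+220,p[1]/k+110,True)) if 0 else rot(c0['attitude']).inv().apply(ray(c0,p[0]/k+220,p[1]/k+110,True))) for p in pts]
    d=[x/x[2] for x in d]; sc=w/abs(d[0][1]-d[1][1]); print([ (off+x*sc).round(4) for x in d])
E
python3 - <<'E'
import cv2,numpy as np
a=cv2.imread('pics/w7.png'); g=cv2.cvtColor(a,6)
for r in (224,226,228,230,232,234): print(r,g[r,250:285].tolist(),g[r,360:395].tolist())
E
```

```text
[array([ 0.0092, -0.035 , -0.0122]), array([ 0.0093,  0.0352, -0.0122])]
[array([ 0.0084, -0.0305, -0.0122]), array([ 0.0084,  0.031 , -0.0122])]
224 [159, 160, 160, 159, 160, 160, 161, 160, 160, 160, 161, 160, 159, 159, 159, 161, 160, 161, 161, 161, 163, 161, 162, 161, 162, 161, 161, 161, 160, 161, 160, 160, 161, 161, 161] [160, 160, 160, 161, 161, 161, 161, 160, 161, 160, 160, 160, 160, 160, 160, 160, 162, 161, 161, 160, 160, 161, 160, 160, 161, 161, 161, 161, 161, 161, 161, 161, 161, 160, 160]
226 [160, 129, 109, 94, 81, 72, 73, 72, 74, 75, 86, 93, 106, 135, 159, 161, 161, 160, 160, 162, 161, 162, 162, 162, 161, 162, 162, 161, 160, 161, 161, 161, 160, 161, 160] [162, 160, 160, 162, 161, 162, 161, 161, 161, 160, 160, 161, 162, 161, 161, 161, 160, 161, 161, 150, 124, 92, 76, 75, 74, 74, 72, 77, 88, 87, 100, 117, 145, 162, 161]
228 [86, 54, 43, 44, 44, 44, 43, 45, 43, 44, 43, 44, 55, 80, 114, 91, 106, 141, 160, 160, 161, 161, 162, 161, 161, 161, 162, 162, 162, 162, 161, 161, 161, 162, 161] [161, 161, 161, 161, 161, 161, 160, 161, 161, 160, 160, 160, 160, 160, 160, 159, 103, 86, 125, 
[... 327 characters left out ...]
62, 43, 44, 44, 43, 43, 45, 43, 44, 42, 43, 44, 44, 44, 100]
232 [44, 44, 44, 44, 44, 44, 44, 44, 44, 42, 45, 44, 39, 30, 28, 27, 30, 118, 162, 161, 161, 162, 162, 161, 161, 161, 162, 161, 161, 161, 161, 162, 161, 161, 162] [161, 160, 160, 160, 160, 161, 161, 160, 161, 161, 161, 161, 161, 162, 162, 158, 62, 25, 26, 28, 33, 39, 42, 44, 44, 44, 43, 43, 44, 44, 44, 43, 43, 43, 52]
234 [44, 44, 44, 45, 45, 44, 42, 43, 43, 44, 44, 40, 30, 29, 27, 28, 26, 115, 161, 162, 161, 161, 161, 161, 161, 161, 162, 161, 160, 161, 161, 161, 161, 162, 161] [160, 159, 160, 161, 161, 162, 162, 162, 161, 162, 161, 161, 162, 162, 162, 156, 56, 23, 23, 27, 27, 32, 38, 43, 43, 45, 43, 44, 44, 44, 44, 45, 43, 43, 42]
```

Call:
{"fn": "servo_tool", "kwargs": {
  "increments": [
    [[0.3,-0.95,0.32,0,0,0,0],[0.3,-0.95,0.32,0,0,0,0],[0.3,-0.95,0.32,0,0,0,0],[0.3,-0.95,0.32,0,0,0,0],[0.3,-0.95,0.32,0,0,0,0],[0.3,-0.95,0.32,0,0,0,0],[0.3,-0.95,0.32,0,0,0,0],[0.3,-0.95,0.32,0,0,0,0]]
  ]
}}

```text
t: 23.3
tool_pos: [0.5062, -0.1178, 0.1122]
eef_rot: [-0.001, 0.692, 0.722, -0.0]
force: [0.9, -0.2, -0.5]
width: 0.0615
gripper_force: 0.0
```

Call:
{"fn": "servo_tool", "kwargs": {
  "increments": [
    [[0.3,-0.95,0.32,0,0,0,0],[0.3,-0.95,0.32,0,0,0,0],[0.3,-0.95,0.32,0,0,0,0],[0.3,-0.95,0.32,0,0,0,0],[0.3,-0.95,0.32,0,0,0,0],[0.3,-0.95,0.32,0,0,0,0],[0.3,-0.95,0.32,0,0,0,0],[0.3,0,0,0,0,0,0]]
  ]
}}

```text
t: 24.3
tool_pos: [0.5823, -0.3148, 0.1119]
eef_rot: [-0.0, 0.692, 0.722, -0.0]
force: [-0.5, 0.7, 0.2]
width: 0.0615
gripper_force: 0.0
```

```bash
python3 - <<'E'
from w import *
s=ctrl.state();print(s['tool_pos'],s['width'],s['force'])
c,im=look('w8',[('filter_cube',.038),('end_cap',.048)])
cv2.imwrite('pics/w8c.png',cv2.resize(im[110:310,220:430,::-1],None,fx=2.8,fy=2.8,interpolation=2))
E
```

```text
[ 0.58226408 -0.31475992  0.11191216] 0.06151195759923855 [-0.50282713  0.66270751  0.24284629]
filter_cube 0.61 px 329 182 n 1024 mean [ 0.5875 -0.3017] rect [ 585.5 -310.5   40.9   44.8    3.8] circ [ 585.6 -311.8   28.2]
end_cap 0.84 px 278 116 n 1220 mean [ 0.545  -0.2454] rect [ 544.9 -245.2   30.4   29.5    1.3] circ [ 544.8 -245.4   15.4]
end_cap 0.69 px 327 200 n 1493 mean [ 0.5844 -0.3142] rect [ 583.8 -314.3   36.3   33.8   85.7] circ [ 584.9 -314.3   18.7]
end_cap 0.55 px 234 189 n 1062 mean [ 0.5135 -0.3047] rect [ 513.6 -305.1   31.5   29.6   43.7] circ [ 513.3 -304.8   16.2]
```

View pics/w8c.png

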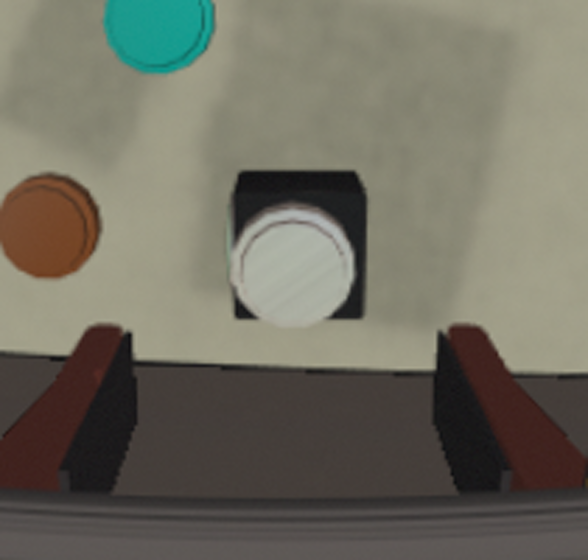

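Call:
{"fn": "servo_tool", "kwargs": {
  "increments": [
    [[0.3,0,0.04,0.5,0,0,0],[0.3,0,0,0.6,0,0,0],[0.3,0,0,0.6,0,0,0],[0.3,0,0,0.5,0,0,0],[0.3,0,0,0.3,0,0,0],[0.3,0,0,0.21,0,0,0],[0.3,0,0,0,0,0,0],[0.45,0,0,0,0,0,0]]
  ]
}}

```text
t: 25.45
tool_pos: [0.5837, -0.3135, 0.0321]
eef_rot: [0.0, 0.692, 0.722, 0.0]
force: [-0.0, 0.6, -0.8]
width: 0.0549
gripper_force: 0.0
```

Call:
{"fn": "servo_tool", "kwargs": {
  "increments": [
    [[0.55,0,0,0,0,0,0],[1,0,0,0,0,0,0],[1,0,0,0,0,0,0],[1,0,0,0,0,0,0],[1,0,0,0,0,0,0],[1,0,0,0,0,0,0],[1,0,0,0,0,0,0],[1,0,0,0,0,0,0]]
  ]
}}

```text
t: 26.45
tool_pos: [0.5836, -0.3134, 0.032]
eef_rot: [0.0, 0.692, 0.722, 0.0]
force: [-1.0, 0.2, 5.4]
width: 0.0338
gripper_force: 20.0
```

Call:
{"fn": "servo_tool", "kwargs": {
  "increments": [
    [[0.5,0,0,0,0,0,0],[0.45,0,0,0,0,0,0],[0.45,0,0,0,0,0,0],[0.45,0,0,0,0,0,0],[0.45,0,0,0.05,0,0,0],[0.45,0,0,0.04,0,0,0],[0.45,0,0,0,0,0,0],[0.45,0,0,0,0,0,0]]
  ]
}}

```text
t: 27.45
tool_pos: [0.5833, -0.3133, 0.0289]
eef_rot: [0.0, 0.692, 0.722, -0.0]
force: [-0.6, 0.4, -0.4]
width: 0.0481
gripper_force: 0.0
```

Call:
{"fn": "servo_tool", "kwargs": {
  "increments": [
    [[0.55,0,0,0,0,0,0],[1,0,0,0,0,0,0],[1,0,0,0,0,0,0],[1,0,0,0,0,0,0],[1,0,0,0,0,0,0],[1,0,0,0,0,0,0],[1,0,0,0,0,0,0],[1,0,0,0,0,0,0]]
  ]
}}

```text
t: 28.45
tool_pos: [0.5833, -0.3132, 0.0289]
eef_rot: [0.0, 0.692, 0.722, -0.0]
force: [-0.7, -0.1, -1.0]
width: 0.0343
gripper_force: 20.0
```

Call:
{"fn": "servo_tool", "kwargs": {
  "increments": [
    [[1,0,0,-0.2,0,0,0],[1,0,0,-0.5,0,0,0],[1,0,0,-0.6,0,0,0],[1,0,0,-0.5,0,0,0],[1,0.4,0,-0.2,0,0,0],[1,0.8,0.1,0,0,0,0],[1,0.8,0.1,0,0,0,0],[1,0.8,0.1,0,0,0,0]]
  ]
}}

```text
t: 29.45
tool_pos: [0.5883, -0.2264, 0.0883]
eef_rot: [-0.001, 0.691, 0.723, -0.0]
force: [0.3, 0.4, 0.6]
width: 0.0343
gripper_force: 20.0
```

Call:
{"fn": "servo_tool", "kwargs": {
  "increments": [
    [[1,0.9,0.1,0,0,0,0],[1,0.9,0.1,0,0,0,0],[1,0.9,0.1,0,0,0,0],[1,0.9,0.1,0,0,0,0],[1,0.9,0.1,0,0,0,0],[1,0.9,0.1,0,0,0,0],[1,0.9,0.1,0,0,0,0],[1,0.8,0,0,0,0,0]]
  ]
}}

```text
t: 30.45
tool_pos: [0.5999, -0.0128, 0.0885]
eef_rot: [-0.0, 0.691, 0.723, -0.0]
force: [-0.3, -0.6, -1.4]
width: 0.0343
gripper_force: 20.0
```

Call:
{"fn": "servo_tool", "kwargs": {
  "increments": [
    [[1,0.9,0,0,0,0,0],[1,0.9,0,0,0,0,0],[1,0.9,0,0,0,0,0],[1,0.7,0,0,0,0,0],[1,0.5,0,0,0,0,0],[1,0,0,0,0,0,0],[1,0,0,0,0,0,0],[1,0,0,0,0,0,0]]
  ]
}}

```text
t: 31.45
tool_pos: [0.5953, 0.1009, 0.0889]
eef_rot: [0.0, 0.692, 0.722, -0.0]
force: [0.2, -0.3, -0.3]
width: 0.0342
gripper_force: 20.0
```

```bash
python3 - <<'E'
from w import *
s=ctrl.state();print(s['tool_pos'],s['width'],s['force'])
look('w9',[('round_dish',.0055),('end_cap',.1),('hex_collar',.004)])
E
```

```text
[0.59533214 0.10087504 0.08886277] 0.034184558556292315 [ 0.21008988 -0.33134428 -0.3284755 ]
round_dish 0.86 px 327 187 n 3519 mean [0.5975 0.1098] rect [597.1 110.4  56.5  60.   86.8] circ [597.4 108.1  30.6]
end_cap 0.91 px 322 243 n 3234 mean [0.5953 0.0972] rect [595.4  96.7  36.9  40.2   5. ] circ [595.4  96.5  20.4]
hex_collar 0.59 px 127 193 n 1122 mean [0.4    0.0991] rect [399.9  98.5  59.2  32.2  14.6] circ [399.5  99.7  29.9]
```

Call:
{"fn": "servo_tool", "kwargs": {
  "increments": [
    [[1,0.2,0.05,0.4,0,0,0],[1,0,0,0.5,0,0,0],[1,0,0,0.6,0,0,0],[1,0,0,0.6,0,0,0],[1,0,0,0.5,0,0,0],[1,0,0,0.3,0,0,0],[1,0,0,0.1,0,0,0],[1,0,0,0,0,0,0]]
  ]
}}

```text
t: 32.65
tool_pos: [0.5967, 0.1077, -0.001]
eef_rot: [0.0, 0.692, 0.722, 0.0]
force: [-0.6, 0.3, 0.0]
width: 0.0342
gripper_force: 20.0
```

Call:
{"fn": "servo_tool", "kwargs": {
  "increments": [
    [[1,0,0,0.04,0,0,0],[1,0,0,0.04,0,0,0],[1,0,0,0.03,0,0,0],[1,0,0,0.02,0,0,0],[1,0,0,0.02,0,0,0],[1,0,0,0,0,0,0],[1,0,0,0,0,0,0],[1,0,0,0,0,0,0]]
  ]
}}

```text
t: 33.65
tool_pos: [0.5966, 0.1078, -0.0056]
eef_rot: [0.0, 0.692, 0.722, 0.0]
force: [0.2, 0.7, -0.2]
width: 0.0343
gripper_force: 20.0
```

Call:
{"fn": "servo_tool", "kwargs": {
  "increments": [
    [[0.55,0,0,0,0,0,0],[0.48,0,0,0,0,0,0],[0.48,0,0,0,0,0,0],[0.48,0,0,0,0,0,0],[0.48,0,0,-0.3,0,0,0],[0.3,0,0,-0.7,0,0,0],[0.3,0,0,-0.8,0,0,0],[0.3,0,0,-0.6,0,0,0]]
  ]
}}

```text
t: 34.65
tool_pos: [0.5973, 0.1079, 0.0688]
eef_rot: [0.001, 0.692, 0.722, 0.001]
force: [-0.5, -0.2, -0.2]
width: 0.0615
gripper_force: 0.0
```

Call:
{"fn": "servo_tool", "kwargs": {
  "increments": [
    [[0.3,-0.9,0,-0.4,0,0,0],[0.3,-0.9,-0.1,0,0,0,0],[0.3,-0.9,-0.1,0,0,0,0],[0.3,-0.9,-0.1,0,0,0,0],[0.3,-0.9,-0.1,0,0,0,0],[0.3,-0.9,0,0,0,0,0],[0.3,-0.9,0,0,0,0,0],[0.3,-0.9,0,0,0,0,0]]
  ]
}}

```text
t: 35.65
tool_pos: [0.5941, -0.1095, 0.0795]
eef_rot: [0.0, 0.692, 0.722, 0.0]
force: [-1.1, 0.5, -0.0]
width: 0.0611
gripper_force: 0.0
```

```bash
python3 - <<'E'
from w import *
s=ctrl.state();print(s['tool_pos'],s['width'],s['force'])
look('w10',[('round_dish',.0055),('end_cap',.013),('square_tray',.01)])
E
```

```text
[ 0.59411994 -0.10951299  0.0794997 ] 0.06108503777259738 [-1.07891562  0.52455031 -0.0428413 ]
round_dish 0.73 px 97 176 n 1265 mean [ 0.3684 -0.0935] rect [367.2 -93.8  78.1  28.   14.8] circ [366.5 -91.2  39.1]
end_cap 0.63 px 262 331 n 860 mean [ 0.5408 -0.2412] rect [ 540.3 -242.8   36.1   38.5    1.3] circ [ 541.9 -241.7   21. ]
square_tray 0.57 px 298 217 n 5148 mean [ 0.5739 -0.1216] rect [ 573.2 -123.6   62.4   65.    12.3] circ [ 573.3 -122.7   42.7]
```

Call:
{"fn": "servo_tool", "kwargs": {
  "increments": [
    [[0.3,-0.9,-0.1,0,0,0,0],[0.3,-0.9,-0.1,0,0,0,0],[0.3,-0.9,-0.1,0,0,0,0],[0.3,-0.9,-0.1,0,0,0,0],[0.3,-0.9,-0.1,0,0,0,0],[0.3,-0.9,-0.1,0,0,0,0],[0.3,-0.9,-0.03,0,0,0,0],[0.3,-0.43,0,0,0,0,0]]
  ]
}}

```text
t: 36.85
tool_pos: [0.5842, -0.312, 0.0786]
eef_rot: [0.0, 0.692, 0.722, 0.0]
force: [0.5, -0.2, -0.3]
width: 0.0616
gripper_force: 0.0
```

```bash
python3 - <<'E'
from w import *
s=ctrl.state();print(s['tool_pos'],s['width'],s['force'])
c,im=look('w11',[('filter_cube',.038)])
m=ctrl.masks_of('wrist','filter_cube')[0]['region']
def quad(c,m,z):
    k=max(cv2.findContours(m.astype(np.uint8),0,1)[0],key=cv2.contourArea)
    k=cv2.convexHull(k); e=.02
    while len(q:=cv2.approxPolyDP(k,e*cv2.arcLength(k,True),True))>4: e+=.005
    P=np.array([onz(c,*p[0],z,True)[:2] for p in q]); print(q[:,0].tolist(),P.round(4).tolist())
    for i in range(len(P)): d=P[(i+1)%len(P)]-P[i]; print(' len',np.hypot(*d).round(4),'ang',np.degrees(np.arctan2(d[1],d[0])).round(1))
quad(c,m,.038)
E
python3 - <<'E'
import sys; sys.path.insert(0,'.')
import os; os.chdir('.')
from h import *
a=np.load('w10.npy'); c=ctrl.calibration('wrist'); c['xyz']=a[:3];c['attitude']=a[3:]
g=cv2.cvtColor(cv2.imread('pics/w10.png'),6)
for l in cv2.createLineSegmentDetector().detect(g[150:300,230:370])[0][:,0]+[230,150]*2:
    p,q=onz(c,*l[:2],.01,True)[:2],onz(c,*l[2:],.01,True)[:2]; d=q-p
    if np.hypot(*d)>.03: print('tray line',p.round(3),q.round(3),round(np.degrees(np.arctan2(d[1],d[0]))%90,1))
E
```

```text
[ 0.58415823 -0.31201121  0.07861204] 0.061571115792435356 [ 0.47345531 -0.16076826 -0.29501267]
filter_cube 0.95 px 322 212 n 3311 mean [ 0.5859 -0.31  ] rect [ 585.  -311.    41.8   47.     4. ] circ [ 586.3 -311.2   29. ]
[[347, 181], [350, 240], [299, 241], [300, 183]] [[0.6014, -0.2865], [0.6067, -0.3316], [0.5684, -0.334], [0.5681, -0.2894]]
 len 0.0454 ang -83.3
 len 0.0384 ang -176.4
 len 0.0446 ang 90.4
 len 0.0335 ang 5.0
tray line [ 0.549 -0.134] [ 0.55  -0.164] 1.3
tray line [ 0.515 -0.163] [ 0.536 -0.132] 56.2
tray line [ 0.543 -0.103] [ 0.549 -0.134] 11.5
tray line [ 0.543 -0.192] [ 0.641 -0.187] 2.9
tray line [ 0.547 -0.177] [ 0.578 -0.179] 86.0
tray line [ 0.609 -0.148] [ 0.597 -0.09 ] 12.2
tray line [ 0.605 -0.147] [ 0.553 -0.158] 12.1
tray line [ 0.555 -0.154] [ 0.604 -0.144] 12.0
tray line [ 0.597 -0.089] [ 0.541 -0.101] 12.0
tray line [ 0.641 -0.192] [ 0.54  -0.197] 2.4
tray line [ 0.636 -0.198] [ 0.538 -0.202] 2.5
tray line [ 0.523 -0.182] [ 0.545 -0.137] 64.1
tray line [ 0.555 -0.161] [ 0.603 -0.15 ] 12.3
```

Call:
{"fn": "servo_tool", "kwargs": {
  "increments": [
    [[0.3,0,0,0.4,0,0,-0.1],[0.3,0,0,0.5,0,0,-0.1],[0.3,0,0,0.5,0,0,0],[0.3,0,0,0.5,0,0,0],[0.3,0,0,0.4,0,0,0],[0.3,0,0,0.25,0,0,0],[0.3,0,0,0.1,0,0,0],[0.4,0,0,0,0,0,0]]
  ]
}}

```text
t: 38.0
tool_pos: [0.5839, -0.3112, -0.001]
eef_rot: [0.0, 0.685, 0.728, 0.0]
force: [0.5, 0.2, 0.0]
width: 0.0546
gripper_force: 0.0
```

Call:
{"fn": "servo_tool", "kwargs": {
  "increments": [
    [[0.5,0,0,0,0,0,0],[1,0,0,0,0,0,0],[1,0,0,0,0,0,0],[1,0,0,0,0,0,0],[1,0,0,0,0,0,0],[1,0,0,0,0,0,0],[1,0,0,0,0,0,0],[1,0,0,0,0,0,0]]
  ]
}}

```text
t: 39.0
tool_pos: [0.5842, -0.3113, -0.0006]
eef_rot: [0.0, 0.685, 0.728, 0.0]
force: [-0.2, 1.6, 5.7]
width: 0.04
gripper_force: 20.0
```

Call:
{"fn": "servo_tool", "kwargs": {
  "increments": [
    [[1,0,0,-0.3,0,0,0],[1,0,0,-0.6,0,0,0],[1,0,0,-0.6,0,0,0],[1,0.6,0,0,0,0,-0.2],[1,0.8,0,0,0,0,0],[1,0.9,0,0,0,0,0],[1,0.9,0,0,0,0,0],[1,0.9,0,0,0,0,0]]
  ]
}}

```text
t: 40.0
tool_pos: [0.5736, -0.1856, 0.0433]
eef_rot: [-0.001, 0.678, 0.735, -0.0]
force: [1.3, 0.2, -0.9]
width: 0.0399
gripper_force: 20.0
```

Call:
{"fn": "servo_tool", "kwargs": {
  "increments": [
    [[1,0.8,0,0,0,0,0],[1,0.8,0,0,0,0,0],[1,0.55,0,0,0,0,0],[1,0,0,0,0,0,-0.5],[1,0,0,0,0,0,-0.5],[1,0,0,0,0,0,-0.5],[1,0,0,0,0,0,0],[1,0,0,0,0,0,0]]
  ]
}}

```text
t: 41.0
tool_pos: [0.5694, -0.1239, 0.0438]
eef_rot: [-0.0, 0.63, 0.777, -0.0]
force: [-0.2, -0.3, -1.0]
width: 0.0396
gripper_force: 20.0
```

```bash
python3 - <<'E'
from w import *
s=ctrl.state();print(s['tool_pos'],s['width'],s['force'],s['eef_rot'])
look('w12',[('filter_cube',.08),('square_tray',.01)])
E
```

```text
[ 0.5693614  -0.12392646  0.04378763] 0.039560763992521716 [-0.16921535 -0.33036675 -0.95805024] [-6.64400056e-05  6.29650047e-01  7.76878891e-01 -4.64900861e-05]
filter_cube 0.87 px 319 251 n 6033 mean [ 0.568  -0.1177] rect [ 568.  -118.2   40.9   41.5   12. ] circ [ 568.5 -119.8   26.9]
square_tray 0.64 px 327 195 n 3439 mean [ 0.5702 -0.1061] rect [ 570.1 -110.4   61.6   37.9   11.6] circ [ 570.4 -110.    34.8]
```

Call:
{"fn": "servo_tool", "kwargs": {
  "increments": [
    [[1,-0.03,0.08,0.2,0,0,0],[1,0,0,0.3,0,0,0],[1,0,0,0.3,0,0,0],[1,0,0,0.2,0,0,0],[1,0,0,0.15,0,0,0],[1,0,0,0.1,0,0,0],[1,0,0,0.05,0,0,0],[1,0,0,0,0,0,0]]
  ]
}}

```text
t: 42.15
tool_pos: [0.572, -0.1246, 0.0049]
eef_rot: [0.0, 0.629, 0.777, 0.0]
force: [0.5, 0.3, -0.3]
width: 0.04
gripper_force: 20.0
```

Call:
{"fn": "servo_tool", "kwargs": {
  "increments": [
    [[1,0,0,0.01,0,0,0],[1,0,0,0.01,0,0,0],[1,0,0,0,0,0,0],[0.5,0,0,0,0,0,0],[0.4,0,0,0,0,0,0],[0.4,0,0,0,0,0,0],[0.4,0,0,0,0,0,0],[0.3,0,0,0,0,0,0]]
  ]
}}

```text
t: 43.15
tool_pos: [0.572, -0.1246, 0.0043]
eef_rot: [0.0, 0.629, 0.777, 0.0]
force: [0.3, -0.4, 0.0]
width: 0.0591
gripper_force: 0.0
```

Call:
{"fn": "servo_tool", "kwargs": {
  "increments": [
    [[0.3,0,0,-0.3,0,0,0],[0.3,0,0,-0.7,0,0,0],[0.3,0,0,-0.9,0,0,0],[0.3,0,0,-0.9,0,0,0],[0.3,0.3,-0.6,-0.9,0,0,0],[0.3,0.5,-0.8,-0.3,0,0,0],[0.3,0.5,-0.9,0,0,0,0],[0.3,0.5,-0.9,0,0,0,0]]
  ]
}}

```text
t: 44.15
tool_pos: [0.4665, -0.0915, 0.126]
eef_rot: [0.001, 0.629, 0.777, 0.001]
force: [0.1, 0.7, 0.2]
width: 0.0617
gripper_force: 0.0
```

Call:
{"fn": "servo_tool", "kwargs": {
  "increments": [
    [[0.3,0.5,-0.8,0,0,0,0],[0.3,0.22,-0.37,0,0,0,0],[0.3,0,0,0,0,0,0.8],[0.3,0,0,0,0,0,0.8],[0.3,0,0,0,0,0,0.8],[0.3,0,0,0,0,0,0],[0.3,0,0,0,0,0,0],[0.3,0,0,0,0,0,0]]
  ]
}}

```text
t: 45.15
tool_pos: [0.4282, -0.0779, 0.1244]
eef_rot: [0.0, 0.707, 0.707, 0.0]
force: [-0.1, 0.1, -0.7]
width: 0.0609
gripper_force: 0.0
```

```bash
python3 - <<'E'
from w import *
s=ctrl.state();print(s['tool_pos'],s['width'],s['force'],s['eef_rot'])
c,im=look('w13',[('vial',.098),('canister',.056),('filter_cube',.042),('square_tray',.01)])
for d in ctrl.masks_of('wrist','vial')[:2]:
    m=d['region']; ys,xs=np.nonzero(m); top=m&(cv2.cvtColor(im,cv2.COLOR_RGB2GRAY)<45)
    print(xs.min(),xs.max(),ys.min(),ys.max(),[ (round(b.mean(),1)) for b in np.nonzero(top)],top.sum())
cv2.imwrite('pics/w13c.png',cv2.resize(im[110:310,220:430,::-1],None,fx=2.8,fy=2.8,interpolation=2))
E
```

```text
[ 0.42822263 -0.07789191  0.12444032] 0.060920652413811886 [-0.08913882  0.09710979 -0.69468185] [1.40461222e-04 7.06856378e-01 7.07357077e-01 8.41754705e-05]
vial 0.58 px 330 211 n 817 mean [ 0.4344 -0.0718] rect [434.3 -71.7  17.7  26.7   8. ] circ [435.1 -71.6  13.4]
canister 0.88 px 319 190 n 1598 mean [ 0.4301 -0.0675] rect [430.4 -70.   42.1  44.   16.8] circ [430.5 -71.6  24. ]
canister 0.58 px 318 17 n 1828 mean [0.4221 0.0742] rect [421.9  72.2  33.7  54.3  89.4] circ [422.3  80.4  28.2]
canister 0.42 px 485 14 n 826 mean [0.5686 0.087 ] rect [569.   87.2  33.8  29.6  45.7] circ [568.6  87.5  17.1]
filter_cube 0.86 px 459 238 n 1606 mean [ 0.5627 -0.1147] rect [ 564.2 -115.7   52.    43.3   10.6] circ [ 563.3 -115.9   32.5]
square_tray 0.82 px 444 215 n 1280 mean [ 0.5622 -0.108 ] rect [ 570.  -117.5   66.8   56.4   14.5] circ [ 570.  -118.9   41.4]
318 344 193 230 [np.float64(212.0), np.float64(329.6)] 675
```

```bash
python3 - <<'E'
from w import *
a=np.load('w13.npy'); c=ctrl.calibration('wrist'); c['xyz']=a[:3];c['attitude']=a[3:]
m=ctrl.masks_of('wrist','vial')[0]['region']; 
for r in range(192,232,3):
    x=np.nonzero(m[r])[0]; print(r,x.min() if len(x) else 0,x.max() if len(x) else 0,len(x))
for u,v in [(331,230),(318,217),(344,217),(331,217)]: print(onz(c,u,v,.098,True).round(4))
# lean check: where vertical axis at (x,y) projects
for z in (.056,.098): print(proj(c,(.4335,-.078,z),True), proj(c,(.4335,-.082,z),True))
E
```

```text
192 0 0 0
195 323 336 14
198 320 339 20
201 318 340 23
204 318 340 23
207 318 342 25
210 318 342 25
213 318 343 26
216 318 343 26
219 318 344 27
222 319 343 25
225 321 341 21
228 323 339 17
231 0 0 0
[ 0.435  -0.0848  0.098 ]
[ 0.426  -0.0753  0.098 ]
[ 0.4439 -0.0753  0.098 ]
[ 0.4349 -0.0753  0.098 ]
[327.65687143 203.80694005] [327.62623388 208.49257047]
[328.86621936 220.76543845] [328.81856752 226.22591623]
```

Call:
{"fn": "servo_tool", "kwargs": {
  "increments": [
    [[0.4,0.05,0.16,0.2,0,0,0],[0.4,0,0,0.4,0,0,0],[0.4,0,0,0.5,0,0,0],[0.4,0,0,0.5,0,0,0],[0.5,0,0,0.3,0,0,0],[0.5,0,0,0.2,0,0,0],[0.6,0,0,0,0,0,0],[0.65,0,0,0,0,0,0]]
  ],
  "newtons": 8
}}

```text
t: 46.5
tool_pos: [0.4331, -0.0764, 0.0615]
eef_rot: [0.0, 0.707, 0.707, 0.0]
force: [-0.1, -0.2, -0.3]
width: 0.0315
gripper_force: 0.0
```

Call:
{"fn": "servo_tool", "kwargs": {
  "increments": [
    [[0.7,0,0,0,0,0,0],[0.74,0,0,0,0,0,0],[0.78,0,0,0,0,0,0],[0.8,0,0,0,0,0,0],[0.84,0,0,0,0,0,0],[0.9,0,0,0,0,0,0],[0.9,0,0,0,0,0,0],[0.9,0,0,0,0,0,0]]
  ]
}}

```text
t: 47.5
tool_pos: [0.433, -0.0764, 0.0614]
eef_rot: [0.0, 0.707, 0.707, 0.0]
force: [-0.8, 1.2, 4.3]
width: 0.0186
gripper_force: 8.0
```

Call:
{"fn": "servo_tool", "kwargs": {
  "increments": [
    [[0.9,0,0,-0.2,0,0,0],[0.9,0,0,-0.4,0,0,0],[0.9,0,0,-0.5,0,0,0],[0.9,0,0,-0.4,0,0,0],[0.9,-0.5,0,0,0,0,0],[0.9,-0.8,-0.1,0,0,0,0],[0.9,-0.9,-0.1,0,0,0,0],[0.9,-0.9,-0.1,0,0,0,0]]
  ]
}}

```text
t: 48.5
tool_pos: [0.4234, -0.1709, 0.1061]
eef_rot: [-0.0, 0.707, 0.707, -0.0]
force: [-0.7, -1.2, 0.2]
width: 0.019
gripper_force: 8.0
```

Call:
{"fn": "servo_tool", "kwargs": {
  "increments": [
    [[0.9,-0.9,-0.1,0,0,0,0],[0.9,-0.9,-0.1,0,0,0,0],[0.9,-0.9,0,0,0,0,0],[0.9,-0.7,0,0,0,0,0],[0.9,-0.4,0,0,0,0,0],[0.9,0,0,0,0,0,0],[0.9,0,0,0,0,0,0],[0.9,0,0,0,0,0,0]]
  ]
}}

```text
t: 49.5
tool_pos: [0.4178, -0.2826, 0.1062]
eef_rot: [-0.0, 0.707, 0.707, -0.0]
force: [-0.9, -0.0, -0.6]
width: 0.019
gripper_force: 8.0
```

```bash
python3 - <<'E'
from w import *
s=ctrl.state();print(s['tool_pos'],s['width'],s['force'],s['eef_rot'])
c,im=look('w14',[('vial',.13),('hole_block',.018),('canister',.056)])
g=cv2.cvtColor(im,cv2.COLOR_RGB2GRAY)
for l in cv2.createLineSegmentDetector().detect(g[120:250,250:390])[0][:,0]+[250,120]*2:
    p,q=onz(c,*l[:2],.018,True)[:2],onz(c,*l[2:],.018,True)[:2]; d=q-p
    if np.hypot(*d)>.02: print('line',l.round(),p.round(3),q.round(3))
cv2.imwrite('pics/w14c.png',cv2.resize(im[110:310,220:430,::-1],None,fx=2.8,fy=2.8,interpolation=2))
E
```

```text
[ 0.41775532 -0.28260164  0.10624297] 0.019003364838696066 [-0.93335076 -0.04410081 -0.64044694] [-2.15233087e-04  7.06835675e-01  7.07377751e-01 -3.38381989e-06]
vial 0.6 px 320 248 n 1673 mean [ 0.4178 -0.2815] rect [ 418.1 -282.1   33.7   17.9   88.9] circ [ 418.  -282.1   16.9]
vial 0.36 px 462 34 n 1383 mean [ 0.4959 -0.1655] rect [ 502.9 -163.9   37.5   35.5   12.3] circ [ 502.8 -164.2   25.2]
hole_block 0.66 px 323 201 n 2947 mean [ 0.4188 -0.2842] rect [ 418.1 -287.4   50.3   54.2    1.4] circ [ 418.8 -285.1   33.4]
line [354. 226. 361. 249.] [ 0.447 -0.31 ] [ 0.455 -0.332]
line [282. 249. 288. 227.] [ 0.381 -0.332] [ 0.388 -0.31 ]
line [349. 176. 292. 178.] [ 0.442 -0.263] [ 0.392 -0.265]
line [278. 171. 267. 120.] [ 0.38  -0.259] [ 0.371 -0.215]
line [292. 181. 295. 223.] [ 0.392 -0.267] [ 0.394 -0.307]
line [351. 223. 350. 177.] [ 0.444 -0.307] [ 0.443 -0.264]
line [270. 121. 280. 168.] [ 0.374 -0.215] [ 0.382 -0.256]
line [294. 174. 347. 172.] [ 0.395 -0.262] [ 0.44 -0.26]
line [251. 177. 277. 171.] [ 0.356 -0.264] [ 0.379 -0.259]
```

Call:
{"fn": "servo_tool", "kwargs": {
  "increments": [
    [[0.9,-0.2,0,0.3,0,0,0],[0.9,0,0,0.5,0,0,0],[0.9,0,0,0.6,0,0,0],[0.9,0,0,0.6,0,0,0],[0.9,0,0,0.5,0,0,0],[0.9,0,0,0.4,0,0,0],[0.9,0,0,0.2,0,0,0],[0.9,0,0,0.08,0,0,0]]
  ]
}}

```text
t: 50.7
tool_pos: [0.4178, -0.2893, 0.0106]
eef_rot: [-0.0, 0.707, 0.707, -0.0]
force: [-0.8, 0.6, -0.1]
width: 0.019
gripper_force: 8.0
```

Call:
{"fn": "servo_tool", "kwargs": {
  "increments": [
    [[0.9,0,0,0.01,0,0,0],[0.9,0,0,0.02,0,0,0],[0.9,0,0,0,0,0,0],[0.9,0,0,0,0,0,0],[0.9,0,0,0,0,0,0],[0.9,0,0,0,0,0,0],[0.9,0,0,0,0,0,0],[0.9,0,0,0,0,0,0]]
  ]
}}

```text
t: 51.7
tool_pos: [0.4178, -0.2894, 0.01]
eef_rot: [0.0, 0.707, 0.707, 0.0]
force: [0.0, -0.7, 0.3]
width: 0.0185
gripper_force: 8.0
```

Call:
{"fn": "servo_tool", "kwargs": {
  "increments": [
    [[0.9,0,0,0.02,0,0,0],[0.9,0,0,0,0,0,0],[0.7,0,0,0,0,0,0],[0.65,0,0,0,0,0,0],[0.6,0,0,0,0,0,0],[0.5,0,0,-0.3,0,0,0],[0.4,0,0,-0.6,0,0,0],[0.3,0,0,-0.9,0,0,0]]
  ]
}}

```text
t: 52.7
tool_pos: [0.4176, -0.2892, 0.0645]
eef_rot: [-0.0, 0.707, 0.707, -0.0]
force: [-0.1, -0.0, -0.2]
width: 0.0589
gripper_force: 0.0
```

Call:
{"fn": "servo_tool", "kwargs": {
  "increments": [
    [[0.2,0,0,-0.8,0,0,0],[0.2,0.8,0,-0.2,0,0,0],[0.2,1,0.1,0,0,0,0],[0.2,1,0.1,0,0,0,0],[0.2,1,0.1,0,0,0,0],[0.2,1,0.07,0,0,0,0],[0.2,1,0,0,0,0,0],[0.2,0.9,0,0,0,0,0]]
  ]
}}

```text
t: 53.7
tool_pos: [0.4293, -0.0874, 0.0947]
eef_rot: [0.001, 0.707, 0.707, 0.0]
force: [-0.3, 0.6, -0.4]
width: 0.0702
gripper_force: 0.0
```

```bash
python3 - <<'E'
from w import *
s=ctrl.state();print(s['tool_pos'],s['width'],s['force'])
c,im=look('w15',[('canister',.056)])
m=ctrl.masks_of('wrist','canister')[0]['region']
for r in range(0,400,4):
    x=np.nonzero(m[r])[0]
    if len(x): print(r,x.min(),x.max(),onz(c,x.min(),r,.056,True)[:2].round(4),onz(c,x.max(),r,.056,True)[:2].round(4))
im=snap('top','t15.png')
for t,z in [('vial',.04),('filter_cube',.04),('end_cap',.015),('objective',.05)]: print(t,[(onz(ctrl.calibration('top'),d['position'][1]*640,d['position'][0]*400,z)[:2].round(3),round(d['confidence'],2)) for d in ctrl.look_for('top',t)])
E
```

```text
[ 0.42927949 -0.0874333   0.09466018] 0.0702334477677979 [-0.30510451  0.62976281 -0.42940314]
canister 0.92 px 329 195 n 2828 mean [ 0.4318 -0.0726] rect [431.1 -73.   41.   45.6  27.1] circ [431.4 -72.4  23.9]
164 316 333 [ 0.4257 -0.0502] [ 0.4375 -0.0502]
168 309 339 [ 0.4208 -0.053 ] [ 0.4418 -0.053 ]
172 306 342 [ 0.4187 -0.0558] [ 0.4439 -0.0558]
176 304 344 [ 0.4173 -0.0587] [ 0.4453 -0.0587]
180 302 348 [ 0.4158 -0.0615] [ 0.4482 -0.0615]
184 300 349 [ 0.4144 -0.0644] [ 0.449  -0.0644]
188 298 351 [ 0.4129 -0.0673] [ 0.4505 -0.0673]
192 297 352 [ 0.4121 -0.0702] [ 0.4513 -0.0702]
196 297 353 [ 0.4121 -0.0732] [ 0.452  -0.0732]
200 297 353 [ 0.412  -0.0761] [ 0.4521 -0.0761]
204 297 352 [ 0.412  -0.0791] [ 0.4515 -0.0791]
208 299 351 [ 0.4133 -0.0821] [ 0.4508 -0.0821]
212 301 349 [ 0.4147 -0.0851] [ 0.4495 -0.0851]
216 303 346 [ 0.4161 -0.0882] [ 0.4474 -0.0882]
220 308 342 [ 0.4197 -0.0912] [ 0.4445 -0.0913]
224 314 334 [ 0.4241 -0.0943] [ 0.4387 -0.0943]
vial []
filter_cube []
end_cap [(array([ 0.499, -0.32 ]), 0.7), (array([0.593, 0.106]), 0.59)]
objective []
```

Call:
{"fn": "servo_tool", "kwargs": {
  "increments": [
    [[0.2,0.41,0.05,0,0,0,0],[0.2,0,0,0.4,0,0,0],[0.2,0,0,0.6,0,0,0],[0.2,0,0,0.6,0,0,0],[0.2,0,0,0.5,0,0,0],[0.2,0,0,0.4,0,0,0],[0.2,0,0,0.16,0,0,0],[0.35,0,0,0,0,0,0]]
  ],
  "newtons": 12
}}

```text
t: 55.1
tool_pos: [0.4303, -0.076, 0.0133]
eef_rot: [-0.0, 0.707, 0.707, -0.0]
force: [-0.2, 0.8, -0.4]
width: 0.064
gripper_force: 0.0
```

Call:
{"fn": "servo_tool", "kwargs": {
  "increments": [
    [[0.42,0,0,0,0,0,0],[0.48,0,0,0,0,0,0],[0.52,0,0,0,0,0,0],[0.56,0,0,0,0,0,0],[0.7,0,0,0,0,0,0],[0.7,0,0,0,0,0,0],[0.7,0,0,0,0,0,0],[0.7,0,0,0,0,0,0]]
  ]
}}

```text
t: 56.1
tool_pos: [0.4308, -0.0761, 0.0138]
eef_rot: [0.0, 0.707, 0.707, 0.0]
force: [0.7, 1.0, 6.2]
width: 0.0424
gripper_force: 12.0
```

Call:
{"fn": "servo_tool", "kwargs": {
  "increments": [
    [[0.7,0,0,-0.2,0,0,0],[0.7,0,0,-0.6,0,0,0],[0.7,0,0,-0.8,0,0,0],[0.7,0,0,-0.8,0,0,0],[0.7,0.3,0,-0.6,0,0,0],[0.7,0.7,0.1,0,0,0,0],[0.7,0.9,0.1,0,0,0,0],[0.7,0.9,0.1,0,0,0,0]]
  ]
}}

```text
t: 57.1
tool_pos: [0.4391, 0.0086, 0.1038]
eef_rot: [-0.0, 0.707, 0.707, -0.0]
force: [0.6, 1.2, -1.1]
width: 0.0419
gripper_force: 12.0
```

Call:
{"fn": "servo_tool", "kwargs": {
  "increments": [
    [[0.7,0.9,0.1,0,0,0,0],[0.7,0.9,0.1,0,0,0,0],[0.7,0.9,0.1,0,0,0,0],[0.7,0.9,0.1,0,0,0,0],[0.7,0.9,0.1,0,0,0,0],[0.7,0.9,0.1,0,0,0,0],[0.7,0.9,0,0,0,0,0],[0.7,0.8,0,0,0,0,0]]
  ]
}}

```text
t: 58.1
tool_pos: [0.4569, 0.2217, 0.1036]
eef_rot: [-0.0, 0.707, 0.707, -0.0]
force: [0.9, -0.3, -0.1]
width: 0.0422
gripper_force: 12.0
```

Call:
{"fn": "servo_tool", "kwargs": {
  "increments": [
    [[0.7,0.6,0,0,0,0,0],[0.7,0.3,0,0,0,0,0],[0.7,0,0,0,0,0,0],[0.7,0,0,0,0,0,0],[0.7,0,0,0,0,0,0],[0.7,0,0,0,0,0,0],[0.7,0,0,0,0,0,0],[0.7,0,0,0,0,0,0]]
  ]
}}

```text
t: 59.1
tool_pos: [0.4575, 0.2479, 0.1036]
eef_rot: [0.0, 0.707, 0.707, 0.0]
force: [-0.1, -0.4, 0.2]
width: 0.0419
gripper_force: 12.0
```

```bash
python3 - <<'E'
from w import *
s=ctrl.state();print(s['tool_pos'],s['width'],s['force'])
c,im=look('w16',[('canister',.14),('three_peg_plate',.004)])
cv2.imwrite('pics/w16c.png',cv2.resize(im[90:310,190:460,::-1],None,fx=2.5,fy=2.5,interpolation=2))
m=ctrl.masks_of('wrist','three_peg_plate')[0]['region']
for r in range(0,400,6):
    x=np.nonzero(m[r])[0]
    if len(x): print(r,onz(c,x.min(),r,.004,True)[:2].round(4),onz(c,x.max(),r,.004,True)[:2].round(4))
E
```

```text
[0.45748465 0.24788112 0.10359911] 0.041935896437088706 [-0.10819858 -0.35211271  0.16604747]
canister 0.61 px 322 249 n 6079 mean [0.4575 0.2551] rect [457.4 256.7  42.4  47.2   0. ] circ [457.4 253.9  26.5]
three_peg_plate 0.59 px 324 177 n 4728 mean [0.4614 0.2639] rect [461.7 262.4  68.3  79.   84.8] circ [461.2 256.7  40.2]
144 [0.4467 0.2938] [0.475  0.2938]
150 [0.4369 0.2885] [0.484  0.2885]
156 [0.4314 0.2831] [0.4903 0.2832]
162 [0.4277 0.2777] [0.4941 0.2778]
168 [0.4249 0.2723] [0.496  0.2723]
174 [0.4229 0.2668] [0.498  0.2668]
180 [0.4228 0.2612] [0.5001 0.2613]
186 [0.4217 0.2557] [0.5002 0.2557]
192 [0.4225 0.25  ] [0.4995 0.25  ]
198 [0.4241 0.2443] [0.4988 0.2443]
204 [0.4258 0.2386] [0.4962 0.2386]
210 [0.4294 0.2328] [0.4926 0.2327]
216 [0.4844 0.2269] [0.4881 0.2269]
```

Call:
{"fn": "servo_tool", "kwargs": {
  "increments": [
    [[0.7,0.25,0.09,0.2,0,0,0],[0.7,0,0,0.5,0,0,0],[0.7,0,0,0.6,0,0,0],[0.7,0,0,0.5,0,0,0],[0.7,0,0,0.4,0,0,0],[0.7,0,0,0.3,0,0,0],[0.7,0,0,0.2,0,0,0],[0.7,0,0,0.1,0,0,0]]
  ]
}}

```text
t: 60.3
tool_pos: [0.4602, 0.2554, 0.0194]
eef_rot: [0.0, 0.707, 0.707, 0.0]
force: [0.5, -0.4, -0.8]
width: 0.0421
gripper_force: 12.0
```

Call:
{"fn": "servo_tool", "kwargs": {
  "increments": [
    [[0.7,0,0,0.02,0,0,0],[0.7,0,0,0.02,0,0,0],[0.7,0,0,0,0,0,0],[0.7,0,0,0,0,0,0],[0.7,0,0,0,0,0,0],[0.7,0,0,0,0,0,0],[0.7,0,0,0,0,0,0],[0.7,0,0,0,0,0,0]]
  ]
}}

```text
t: 61.3
tool_pos: [0.4602, 0.2554, 0.0184]
eef_rot: [-0.0, 0.707, 0.707, -0.0]
force: [0.2, 0.7, -0.5]
width: 0.0423
gripper_force: 12.0
```

Lower a touch, release, lift, back off to view everything.

Call:
{"fn": "servo_tool", "kwargs": {
  "increments": [
    [[0.7,0,0,0.02,0,0,0],[0.7,0,0,0,0,0,0],[0.45,0,0,0,0,0,0],[0.4,0,0,0,0,0,0],[0.35,0,0,0,0,0,0],[0.3,0,0,-0.3,0,0,0],[0.3,0,0,-0.6,0,0,0],[0.3,0,0,-0.9,0,0,0]]
  ]
}}

```text
t: 62.3
tool_pos: [0.4599, 0.2553, 0.073]
eef_rot: [-0.0, 0.707, 0.707, -0.0]
force: [0.6, -0.4, -0.3]
width: 0.0616
gripper_force: 0.0
```

Call:
{"fn": "servo_tool", "kwargs": {
  "increments": [
    [[0.3,0,0,-1,0,0,0],[0.3,0,0,-1,0,0,0],[0.3,0,0,-1,0,0,0],[0.3,0.8,-0.8,-0.3,0,0,0],[0.3,0.9,-0.9,0,0,0,0],[0.3,0.9,-0.9,0,0,0,0],[0.3,0.9,-0.9,0,0,0,0],[0.3,0.9,-0.5,0,0,0,0]]
  ]
}}

```text
t: 63.3
tool_pos: [0.3389, 0.3882, 0.1722]
eef_rot: [-0.0, 0.707, 0.707, 0.001]
force: [0.8, 0.6, 0.1]
width: 0.0609
gripper_force: 0.0
```

Call:
{"fn": "servo_tool", "kwargs": {
  "increments": [
    [[0.3,0.9,0,0,0,0,0],[0.3,0.9,0,0,0,0,0],[0.3,0.9,0,0,0,0,0],[0.3,0.9,0,0,0,0,0],[0.3,0.5,0,0,0,0,0],[0.3,0,0,0,0,0,0],[0.3,0,0,0,0,0,0],[0.3,0,0,0,0,0,0]]
  ]
}}

```text
t: 64.3
tool_pos: [0.3402, 0.5096, 0.1709]
eef_rot: [0.0, 0.707, 0.707, -0.0]
force: [0.2, 0.1, 0.2]
width: 0.0613
gripper_force: 0.0
```

```bash
python3 - <<'E'
from w import *
s=ctrl.state();print(s['t'],s['tool_pos'],s['width'],s['force'])
sc=ctrl.calibration('scene'); a=snap('scene','sF.png')[:,:,::-1]
snap('top','tF.png')
tiles=[]
for n,p in [('tray',(.572,-.1246,.02)),('dish',(.597,.107,.01)),('hex',(.42,.107,.03)),('plate',(.46,.2555,.03)),('block',(.418,-.2885,.02))]:
    u,v=proj(sc,p).astype(int); tiles.append(cv2.resize(a[max(v-25,0):v+25,u-25:u+25],(260,260),interpolation=2)); print(n,u,v)
u,v=proj(ctrl.calibration('top'),(.5,-.03,.0)).astype(int)
tiles.append(np.zeros((260,260,3),np.uint8))
cv2.imwrite('pics/F.png',np.vstack([np.hstack(tiles[:3]),np.hstack(tiles[3:])]))
E
```

```text
64.3 [0.34021272 0.50955202 0.17085833] 0.06131787979494465 [0.18115203 0.08368586 0.17677809]
tray 385 229
dish 306 194
hex 266 232
plate 226 200
block 427 305
```

View pics/F.png

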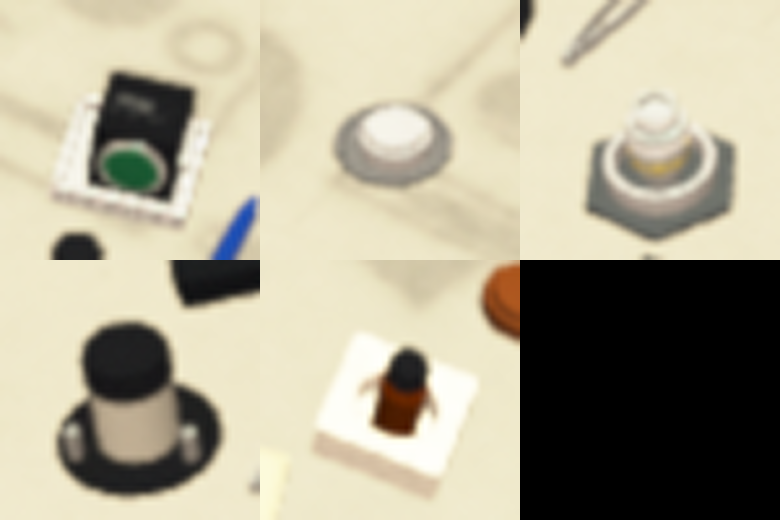

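```bash
python3 -c "
from workcell import ctrl
print(ctrl.sign_off())"
```

```text
the job is handed in; nothing more can be done
None
```

The job is handed in: all five parts were standing upright in their own holders in the last camera picture, at 64.3 s on the robot's clock, with the gripper well clear; the sign-off gave no verdict back.

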